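# Find and mark the pad that still grips on the drag tester

## Task

Three of the four anti-slip machine-foot pads in the carriage of the drag tester have glazed; one still grips. Hold the carriage by its handle and bring the ring of each pad in turn under the fixed pin, in the order near left, far left, far right, near right, feeling how hard it drags; then leave the ring of the gripping pad under the pin, where its grip alone holds the carriage against the centring springs, and push the knob on top of the pin fully down to prick-mark that pad. Mark no other spot, keep all pads in their nests and leave the other things on the bench alone.

Things in the scene. Friction and masses are not known exactly. Their poses are not given: they have to be found in the camera images.
- tester: fixed frame of a small drag tester on the bench: grey base plate 230 x 200 mm, round steel column at its back, grey overarm whose head holds the pin. Origin on the bench exactly under the pin axis; x points to the back of the tester (away from the handle), y to its left seen from the handle, z up. Near, far, left and right are meant in this frame
- head_front (a point): middle of the front face of the overarm's head, a box from here 93 mm to the back, 56 mm wide, spanning 118 to 196 mm above the bench. It overhangs the carriage: with the carriage pushed back a gripper held upright on the handle would run into it, so the tool must lean back along the handle (about 40 degrees)
- saddle (a joint): travel of the lower slide in m along the tester's x (+ to the back); range -0.034 to 0.034, 0 when the carriage is centred under the pin; about 0.3 N of friction. It carries the carriage and its y slide
- carriage (a joint): travel of the carriage on the saddle in m along the tester's y (+ to the left); range -0.054 to 0.054, 0 when centred. Hidden springs draw it to 0 (92 N/m, so 3.5 N with a nest under the pin); 0.3 N of friction. An aluminium plate 113 x 157 mm with four nests, upper edge 55 mm above the bench. At the start it is centred, the pin over the crossing between the nests
- handle (a point): middle of the black grip of the carriage's handle, a bar 18 mm wide along the tester's y, 26 mm deep and 54 mm long, rising toward the near side (tester's -x), its length leaning 40 degrees from vertical. Moves with the carriage; both slides are moved by it. About 84 mm above the bench; axes as the tester's
- place_1 (a point): middle of the near left nest of the carriage, level with the pad's top (62 mm above the bench); nests are 56 mm apart in the tester's x and 76 mm in y, so the slides reach every one
- place_2 (a point): middle of the far left nest of the carriage, level with the pad's top (62 mm above the bench); nests are 56 mm apart in the tester's x and 76 mm in y, so the slides reach every one
- place_3 (a point): middle of the far right nest of the carriage, level with the pad's top (62 mm above the bench); nests are 56 mm apart in the tester's x and 76 mm in y, so the slides reach every one
- place_4 (a point): middle of the near right nest of the carriage, level with the pad's top (62 mm above the bench); nests are 56 mm apart in the tester's x and 76 mm in y, so the slides reach every one
- pin_tip (a point): lowest point of the steel pin, 12 mm thick with a ball end. A spring presses it with about 7 N onto the pad below; between pads it drops 0.8 mm to its own stop, and riding up a pad's edge gives a short push of some 5 N. While the carriage moves, the gripping pad rubs with about 6 N, a glazed one with under 1 N; let go, only the gripping one holds the carriage
- knob (a joint): travel of the knob in m: 0 up, grows as it is pushed down, stop at 0.008; springs back. Takes about 2 N to start and 9 N to be fully down
- knob_top (a point): middle of the top of the black mushroom knob on the pin above the head, 36 mm across, about 234 mm above the bench; pushed from above
- pad_a: one of four pads that look the same: black rubber on a steel plate, 40 (tester's x) x 64 (y) x 14 mm, with a 13 mm moulded ring at the middle of its top; origin at the middle of its underside, axes as the tester's. Lies in a nest with about 1.5 mm of play; which pad lies in which nest changes
- pad_b: one of four pads that look the same: black rubber on a steel plate, 40 (tester's x) x 64 (y) x 14 mm, with a 13 mm moulded ring at the middle of its top; origin at the middle of its underside, axes as the tester's. Lies in a nest with about 1.5 mm of play; which pad lies in which nest changes
- pad_c: one of four pads that look the same: black rubber on a steel plate, 40 (tester's x) x 64 (y) x 14 mm, with a 13 mm moulded ring at the middle of its top; origin at the middle of its underside, axes as the tester's. Lies in a nest with about 1.5 mm of play; which pad lies in which nest changes
- pad_d: one of four pads that look the same: black rubber on a steel plate, 40 (tester's x) x 64 (y) x 14 mm, with a 13 mm moulded ring at the middle of its top; origin at the middle of its underside, axes as the tester's. Lies in a nest with about 1.5 mm of play; which pad lies in which nest changes
- refractometer: bystander: hand refractometer, black tube 31 x 149 x 31 mm lying on the bench; origin at the middle of its underside
- tape: bystander: roll of black tape, 62 mm across, 19 mm high; origin at the middle of its underside
- wrench: bystander: open-ended spanner 34 x 183 x 9 mm lying flat; origin at the middle of its underside

How it is judged:
By the outcome, as a careful person would: the job done as asked, in the order asked, and still so for the second after the job is handed in, with the robot touching nothing.
It also fails if it takes over 61 s, if anything falls off the work surface, if the arm or the gripper's body presses on something with over 40 N, if the wrist force passes 120 N, or if a joint passes its speed limit or range.

## Robot

A 7-joint arm with a two-finger parallel gripper is mounted at the origin on a cart in front of the work surface, level with it; the furniture and walls round the work are solid. World frame = base frame: x ahead of the robot, y to its left, z up, the work surface at z = 0. Lengths are in mm, angles in rad, forces in N, time in s.
With the tool pointing down it reaches from about 400 to 875 mm from the base axis. Payload 4.4 kg.
Tool frame: the origin (TCP) lies midway between the tips of the shut fingers; the grasp point (between the pads) lies 19 mm behind it; z points along the fingers, y is the line along which they close (so a half turn about z gives the same grasp; the last joint's range is limited). The gripper opens to 85 mm and grips with 20 to 120 N. Pads are 22 mm wide; open, the fingers measure 114 mm over their backs; the gripper's body (76 mm by 85 mm) begins 54 mm behind the grasp point. The pads swing forward as they close: fully open they stand 13 mm farther back than shut.
Start: joints at [1.062, 0.628, 0.038, 1.517, -0.027, 0.996, -0.02], TCP at [278.534, -587.313, 231.313] pointing down, gripper open.
Joint ranges: [-3.06, 3.06], [-0.37, 2.12], [-1.25, 1.32], [0.18, 2.47], [-1.1, 4.24], [0.23, 1.98], [-2.94, 2.94]. Speed limits (rad/s): [2.57, 2.57, 3.14, 3.14, 3.14, 3.14, 3.14].

## Interface

Orientations are given as [roll, pitch, yaw] about the fixed x, y, z axes, in that order (R = Rz(yaw) Ry(pitch) Rx(roll)).
In Python, from cell import ctrl gives the robot as it stands. The module is installed in compiled form; this text tells all that it offers.
- The arm moves only by the tool step_arm, never from a script. Its argument "commands" is one flat list of numbers, 7 for each row, row after row: the shift along the tool's x, y, z in cm, then the turn, a rotation vector about the tool's x, y, z in rad, then the opening, from 0 (shut) to 1 (fully open). A call has 1 to 10 rows; each row is the pose to reach, as a shift and turn from the pose commanded when the call began, along the tool's axes at that moment; what a row does not reach only later rows make up. A row lasts 1/10 s, in which the tool goes at most 50 mm and 8.59 degrees, less where a joint would pass 70% of its speed; a pose out of reach is approached as far as the arm can. A call with a gripper value outside its range is refused whole. The fingers move at their own pace and stop on an object; the grip force is fixed at half the most. Time passes only in rows, so rows that repeat a pose let the fingers close. It gives the time, the measured TCP pose, the force, the opening and the grip force at its end, in the units of the state.
- ctrl.read_state(): the state, without advancing time (a new reading comes with each control period).
- ctrl.get_image(name): name is "side" or "top"; returns a dict with "image" (400x640x3 uint8, red, green, blue), "range_z" (400x640 float32, mm along the optical axis (not along the pixel's ray), 0 where there is no reading), "vfov" (degrees; the focal length in pixels is half the picture's height over the tangent of half this angle, whatever the lens; pixels are square), "cx", "cy" (the principal point, pixels), "D" ([k1, k2, p1, p2, k3] as OpenCV has them; the pictures are not rectified), "world_to_cam" (4x4, takes a point from world to camera coordinates). Camera axes: x right, y down, z forward; pixel columns grow to the right and rows downward; lengths in mm; the calibration is good to about 2 mm. A picture is of the moment at which its call begins.
- ctrl.finish_job(): hands the job in; it is judged then, once.
The state is a dict: "clock": time; "qpos": joint angles; "qd": joint speeds; "tau": joint torques, N m; "eef_pos": TCP position; "tool_rot": TCP orientation; "force": force on the tool from outside, world axes, zero at the start; "torque": the same for the moment, N m; "width": finger opening in mm; "gripper_force": force on a finger pad.
Only numpy, scipy, OpenCV 4.12 (cv2) and the standard library are available. Lean on these libraries where they do the work, as an engineer would, in place of code of your own. Each camera call takes 0.05 s, during which the arm holds its last target. There are 200 camera calls.

## Working session

There is one attempt and no reset: what is moved stays moved. The work goes in short steps, Python scripts to look and compute and a tool call to move; the robot and the scene stay as the last step left them, time stands still between calls to the robot, and variables do not carry over. Pictures are saved under pics/ and viewed, at most 10 in all, crops included, and the job is handed in when it is done.

Besides the shell and the picture viewer there is one more tool, called after ">>>" as name(argument=value, ...), one argument or row to a line, values as JSON. step_arm: Moves the arm, as the interface text tells. Its arguments: {"type":"object","properties":{"commands":{"type":"array"}},"required":["commands"]}

```bash
mkdir -p pics
cat > h.py <<'E'
import numpy as np, cv2
from cell import ctrl
def grab(n,save=None):
    d=ctrl.get_image(n)
    if save: cv2.imwrite('pics/'+save+'.png',d['image'][:,:,::-1])
    np.savez('last_'+n+'.npz',**d)
    return d
def K(d):
    f=200/np.tan(np.radians(float(d['vfov']))/2)
    return np.array([[f,0,d['cx']],[0,f,d['cy']],[0,0,1.]])
def plane(d,uv,z):
    T=np.array(d['world_to_cam']);R=T[:3,:3];c=-R.T@T[:3,3]
    u=cv2.undistortPoints(np.array(uv,float).reshape(-1,1,2),K(d),np.array(d['D'],float)).reshape(-1,2)
    r=np.c_[u,np.ones(len(u))]@R
    return c+r*((z-c[2])/r[:,2])[:,None]
def cloud(d):
    T=np.array(d['world_to_cam']);R=T[:3,:3];c=-R.T@T[:3,3]
    v,u=np.mgrid[0:400,0:640]
    n=cv2.undistortPoints(np.stack([u,v],-1).reshape(-1,1,2).astype(float),K(d),np.array(d['D'],float)).reshape(400,640,2)
    p=np.dstack([n,np.ones((400,640))])*d['range_z'][...,None]
    return p@R+c
E
python3 - <<'E'
from h import *
for n in('side','top'):
    d=grab(n,n+'0'); T=d['world_to_cam'];print(n,-T[:3,:3].T@T[:3,3],d['vfov'])
print(ctrl.read_state())
E
```

```text
side [ 265.63049323 -922.5235845   541.45818075] 57.788108126477354
top [-11.31120102 -37.50214703 834.79970379] 57.97864878289953
{'clock': 0.1, 'qpos': array([ 1.06222332,  0.62922656,  0.03843918,  1.51829493, -0.02699874,
        0.99627842, -0.02003648]), 'qd': array([-7.56370057e-04, -1.08694427e-03,  4.19140265e-04, -2.40641465e-03,
        9.10902406e-05,  1.51320480e-03,  1.18838652e-04]), 'tau': array([ 3.45495391e-03, -5.64526141e+01,  1.23080604e+00, -1.93968379e+01,
        1.13919057e-02,  5.46569150e-03,  9.33199459e-06]), 'eef_pos': array([ 278.2781441 , -586.79381694,  230.48986401]), 'tool_rot': array([-3.13990315e+00,  1.38497110e-05,  4.42741131e-01]), 'force': array([-0.12375899,  0.10475357, -0.31848714]), 'torque': array([0.01141413, 0.0341828 , 0.0125598 ]), 'gripper_force': 0.0, 'width': 85.21582276072421}
```

View pics/side0.png

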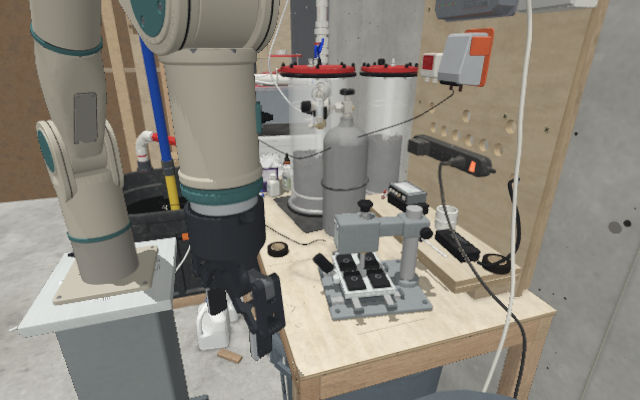

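View pics/top0.png

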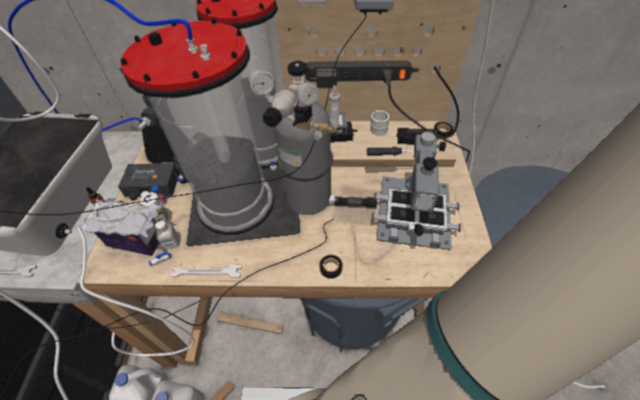

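The side view shows the tester at about (375,260), with its column at (410,245) and knob at (365,205). In the top view it's at about (415,210), with the tape at (331,266). I'll zoom in to make sure which part is the handle.

Run:
```python
from h import *
s=np.load('last_side.npz');t=np.load('last_top.npz')
a=cv2.resize(s['image'][180:330,300:500],None,fx=4,fy=4,interpolation=2)[:,:,::-1]
b=cv2.resize(t['image'][110:260,310:470],None,fx=4,fy=4,interpolation=2)[:,:,::-1]
cv2.imwrite('pics/c1.png',a);cv2.imwrite('pics/c2.png',b)
C=cloud(s)
for u,v in [(365,205),(358,232),(345,240),(410,240),(325,263),(320,260),(330,268),(350,262),(375,262),(355,282),(380,280),(335,305),(425,300)]:print('s',u,v,C[v,u].round())
C=cloud(t)
for u,v in [(428,163),(428,180),(425,145),(352,202),(370,202),(400,197),(430,197),(400,215),(433,215),(383,240),(448,240)]:print('t',u,v,C[v,u].round())
```

```text
s 365 205 [ 579. -274.  229.]
s 358 232 [ 562. -284.  172.]
s 345 240 [ 533. -281.  155.]
s 410 240 [ 689. -292.  135.]
s 325 263 [ 496. -257.   89.]
s 320 260 [ 485. -252.   96.]
s 330 268 [ 508. -256.   73.]
s 350 262 [ 570. -228.   60.]
s 375 262 [ 629. -245.   59.]
s 355 282 [ 551. -305.   58.]
s 380 280 [ 606. -317.   60.]
s 335 305 [ 501. -313.   13.]
s 425 300 [ 700. -359.   15.]
t 428 163 [ 577. -252.  235.]
t 428 180 [ 559. -257.  196.]
t 425 145 [ 683. -270.  193.]
t 352 202 [628. -85.  24.]
t 370 202 [ 627. -136.   26.]
t 400 197 [ 615. -215.   63.]
t 430 197 [ 521. -259.  178.]
t 400 215 [ 552. -208.   65.]
t 433 215 [ 554. -296.   63.]
t 383 240 [ 509. -165.   11.]
t 448 240 [ 506. -338.   16.]
```

View pics/c1.png

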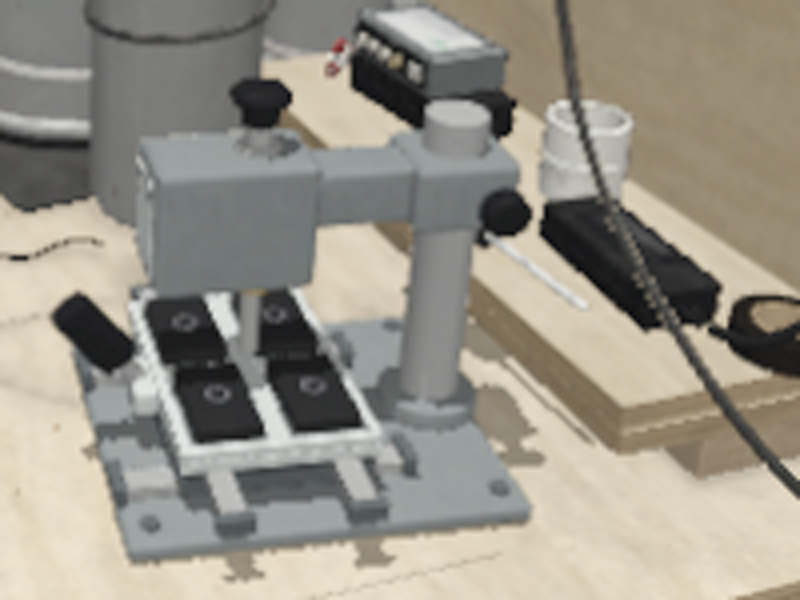

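View pics/c2.png

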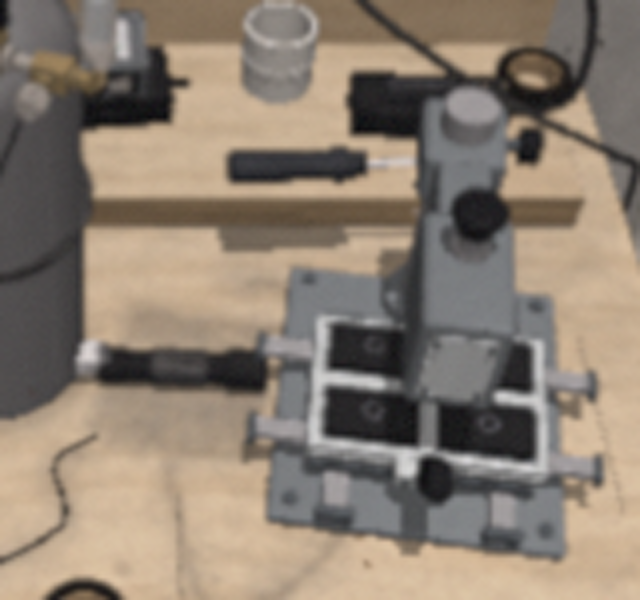

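Crop of the side view: the four rings sit at crop pixels (185,321), (274,313), (217,393) and (313,384). The handle runs from (70,310) to (130,350), and the knob top is at (262,88). Crop of the top view: rings at (375,345), (374,410) and (489,423), handle end at (437,480), knob at (480,213).

Run:
```python
from h import *
s=np.load('last_side.npz');t=np.load('last_top.npz')
f=lambda a,o:np.array(a)/4-.375+np.array(o)
S=plane(s,f([(217+0,393),(0,0)],(300,180)),62)
names=['nl','fl','fr','nr']
S=plane(s,f([(185,321),(274,313),(313,384),(217,393)],(300,180)),62);print(S.round(1))
T=plane(t,f([(374,410),(375,345),(489,423)],(310,110)),62);print(T.round(1))
for S4 in(S,):
    print('centre',S4.mean(0), 'x-axis',np.degrees(np.arctan2(*((S4[1]-S4[0]+S4[2]-S4[3])[[1,0]]))),'y',np.degrees(np.arctan2(*((S4[0]-S4[3]+S4[1]-S4[2])[[1,0]])))-90)
print(np.linalg.norm(S[1]-S[0]),np.linalg.norm(S[0]-S[3]))
print('T x',np.degrees(np.arctan2(*((T[1]-T[0])[[1,0]]))),'y',np.degrees(np.arctan2(*((T[0]-T[2])[[1,0]])))-90)
print('c from T',(T[1]+(T[2]-T[0])/2-(T[1]-T[0])/2))
# handle masks, knob
for d,n,z in((s,'s',0),(t,'t',0)):
    C=cloud(d);g=d['image'].max(2)
    for nm,box,zr in(('handle',(300,250,340,275) if n=='s' else (408,220,425,238),(60,115)),('knob',(350,195,380,215) if n=='s' else (418,150,442,172),(215,245))):
        m=np.zeros((400,640),bool);m[box[1]:box[3],box[0]:box[2]]=1
        m&=(g<75)&(C[...,2]>zr[0])&(C[...,2]<zr[1])
        P=C[m];vv,uu=np.nonzero(m);print(n,nm,m.sum(),'px',uu.mean(),vv.mean(),P.mean(0).round(1),P.min(0).round(),P.max(0).round())
        print('   ray@',plane(d,[(uu.mean(),vv.mean())],84 if nm=='handle' else 230).round(1))
```

```text
[[ 563.  -219.2   62. ]
 [ 618.7 -227.3   62. ]
 [ 607.7 -302.8   62. ]
 [ 552.2 -294.4   62. ]]
[[ 563.9 -218.1   62. ]
 [ 619.8 -225.3   62. ]
 [ 553.2 -293.1   62. ]]
centre [ 585.40822837 -260.90988914   62.        ] x-axis -8.412874782340538 y -8.196698272079729
56.35366618361209 75.97380073196084
T x -7.38540034258496 y -8.127082136510992
c from T [ 586.53756703 -259.19993277   62.        ]
s handle 236 px 324.25 262.60169491525426 [ 497.1 -249.3   85.4] [ 472. -260.   60.] [ 556. -191.  111.]
   ray@ [[ 497.5 -247.2   84. ]]
s knob 128 px 364.6484375 204.2265625 [ 581.4 -268.4  228.4] [ 567. -279.  215.] [ 598. -249.  234.]
   ray@ [[ 579.8 -271.7  230. ]]
t handle 94 px 418.40425531914894 228.72340425531914 [ 487.  -241.5   97.4] [ 470. -269.   60.] [ 540. -232.  112.]
   ray@ [[ 495.9 -245.2   84. ]]
t knob 141 px 429.468085106383 162.7163120567376 [ 581.  -256.9  231.8] [ 568. -273.  216.] [ 599. -242.  237.]
   ray@ [[ 582.7 -257.5  230. ]]
```

```bash
cat >> h.py <<'E'
from scipy.spatial.transform import Rotation as Ro
PIN=np.array([586.,-260.,0]);YAW=np.radians(-8.2);RT=Ro.from_euler('z',YAW).as_matrix()
def tool(lean): return Ro.from_euler('xyz',[np.pi,-np.radians(lean),YAW]).as_matrix()
def W(p): return PIN+RT@np.array(p,float)   # tester -> world
def delta(p0,R0,p1,R1):
    return (R0.T@(p1-p0)/10).round(3),Ro.from_matrix(R0.T@R1).as_rotvec().round(4)
E
python3 - <<'E'
from h import *
t=np.load('last_top.npz');C=cloud(t)
P=(C-PIN)@RT
m=np.zeros((400,640),bool);m[190:215,412:440]=1
m&=(P[...,2]>122)&(P[...,2]<190)
print('head front',np.percentile(P[m],[2,25,50,75],axis=0).round(1))
s=np.load('last_side.npz');P=(cloud(s)-PIN)@RT
m=(P[...,2]>122)&(P[...,2]<190)&(abs(P[...,1])<40)&(P[...,0]>-100)&(P[...,0]<0)
print('side',np.percentile(P[m],[0,2,50,100],axis=0).round(1))
G=W([-90,0,84]);R1=tool(43);z=R1[:,2]
p0=np.array([278.534,-587.313,231.313]);R0=Ro.from_euler('xyz',[np.pi,0,.4427]).as_matrix()
pre=G+z*(19-6-110);print(pre,G+z*13);print(delta(p0,R0,pre,R1))
E
```

```text
head front [[-66.1 -24.1 124.6]
 [-64.2 -10.3 143.9]
 [-63.2   3.7 159.3]
 [-62.2  18.  176.2]]
side [[-66.9 -31.2 122. ]
 [-65.2 -29.4 124.3]
 [-37.5 -26.8 157.7]
 [ -0.   22.9 190. ]]
[ 431.44263989 -237.72794417  154.94130906] [ 505.69547418 -248.42794105   74.49240188]
(array([ 28.792, -25.038,   7.637]), array([-0.2197,  0.7285,  0.5577]))
```

>>> step_arm(
  commands=[28.79,-25.04,7.64,-0.2197,0.7285,0.5577,0.55,28.79,-25.04,7.64,-0.2197,0.7285,0.5577,0.55,28.79,-25.04,7.64,-0.2197,0.7285,0.5577,0.55,28.79,-25.04,7.64,-0.2197,0.7285,0.5577,0.55,28.79,-25.04,7.64,-0.2197,0.7285,0.5577,0.55,28.79,-25.04,7.64,-0.2197,0.7285,0.5577,0.55,28.79,-25.04,7.64,-0.2197,0.7285,0.5577,0.55,28.79,-25.04,7.64,-0.2197,0.7285,0.5577,0.55,28.79,-25.04,7.64,-0.2197,0.7285,0.5577,0.55,28.79,-25.04,7.64,-0.2197,0.7285,0.5577,0.55],
)

```text
clock: 1.1
eef_pos: [395.4, -328.9, 282.5]
tool_rot: [-3.094, -0.699, -0.141]
force: [-0.0, -0.4, 0.1]
width: 47.1
gripper_force: 0.0
```

>>> step_arm(
  commands=[0,0,0,0,0,0,0.55,0,0,0,0,0,0,0.55,0,0,0,0,0,0,0.55],
)

```text
clock: 1.4
eef_pos: [395.5, -329.7, 281.5]
tool_rot: [-3.092, -0.698, -0.142]
force: [-0.5, 0.5, 0.2]
width: 47.1
gripper_force: 0.0
```

```bash
cat >> h.py <<'E'
def to(p1,R1):
    s=ctrl.read_state();R0=Ro.from_euler('xyz',s['tool_rot']).as_matrix()
    return delta(s['eef_pos'],R0,p1,R1)
E
python3 - <<'E'
from h import *
G=W([-90,0,84]);R1=tool(43);z=R1[:,2]
print(ctrl.read_state(),to(G+z*(13-110),R1))
E
```

```text
{'clock': 1.4, 'qpos': array([ 1.66637505,  0.38106481, -0.87829136,  2.28612287, -1.09927045,
        0.23293974,  0.23951449]), 'qd': array([ 0.00144091,  0.00420951, -0.00364875,  0.00162743, -0.00232498,
        0.00192728, -0.00058836]), 'tau': array([-1.41565359e-02, -2.92065078e+01, -5.92484102e+00, -1.46156305e+01,
       -6.61467835e-01,  8.94075930e-01,  2.47523298e-03]), 'eef_pos': array([ 395.47087572, -329.71409199,  281.50145433]), 'tool_rot': array([-3.09231539, -0.69821103, -0.14241038]), 'force': array([-0.53291765,  0.45747109,  0.22893763]), 'torque': array([0.04220255, 0.64550477, 0.04927434]), 'gripper_force': 0.0, 'width': 47.05999616936104} (array([-6.408, -9.055, 11.604]), array([-0.0497,  0.0523, -0.0008]))
```

```bash
cat > kin.py <<'E'
from h import *
from scipy.optimize import least_squares
def fk(q,k):
    h,a,b,c,off,o7,e1,e2,s1,s3,s5,s7=k
    Z=lambda t:Ro.from_euler('z',t);Y=lambda t:Ro.from_euler('y',t)
    R=Z(off+s1*q[0])*Y(q[1]);p=np.array([0,0,h])
    R=R*Z(s3*q[2]);p=p+R.apply([e1,0,a]);R=R*Y(q[3]);p=p+R.apply([-e1,0,0])
    R=R*Z(s5*q[4]);p=p+R.apply([e2,0,b]);R=R*Y(q[5])
    p=p+R.apply([-e2,0,c]);return p,R*Z(s7*q[6]+o7)
E
cat > data.py <<'E'
D=[([1.06222332,.62922656,.03843918,1.51829493,-.02699874,.99627842,-.02003648],[278.278,-586.794,230.49],[-3.1399,0,.44274]),
([1.66637505,.38106481,-.87829136,2.28612287,-1.09927045,.23293974,.23951449],[395.471,-329.714,281.501],[-3.09232,-.69821,-.14241])]
E
python3 - <<'E'
from kin import *;from data import D
import itertools
res=[]
for s in itertools.product([1,-1],repeat=4):
  for o in(-2.2,-1.1,0,1,2):
   for o7 in(-1.57,1.57,0,3.1):
    def f(x):
        r=[]
        k=list(x[:6]*[500,500,500,300,1,1])+list(x[6:8]*100)+list(s)
        for q,p,e in D:
            P,R=fk(q,k);r+=list((P-p)/100)+list((R.inv()*Ro.from_euler('xyz',e)).as_rotvec()*3)
        return np.r_[r,x[6:]*.01]
    z=least_squares(f,[.6,.8,.8,1,o,o7,0,0],max_nfev=60);res.append((z.cost,s,(z.x[:6]*[500,500,500,300,1,1]).round(3),(z.x[6:]*100).round(1)))
res.sort(key=lambda r:r[0])
for r in res[:8]:print(r)
E
```

```text
(np.float64(0.0014135866544409822), (-1, -1, -1, -1), array([ 6.64310e+02, -2.56775e+02,  4.09117e+02, -2.21525e+02,
       -1.70000e-02,  1.55600e+00]), array([225.1, 334.6]))
(np.float64(0.0014135866544409878), (-1, -1, -1, -1), array([ 6.64310e+02, -2.56775e+02,  4.09117e+02, -2.21525e+02,
       -1.70000e-02,  1.55600e+00]), array([225.1, 334.6]))
(np.float64(0.001413586654441002), (-1, -1, -1, -1), array([ 6.64310e+02, -2.56775e+02,  4.09117e+02, -2.21525e+02,
       -1.70000e-02,  1.55600e+00]), array([225.1, 334.6]))
(np.float64(0.0014135866544410156), (-1, -1, -1, -1), array([ 6.64310e+02, -2.56775e+02,  4.09117e+02, -2.21525e+02,
       -1.70000e-02,  1.55600e+00]), array([225.1, 334.6]))
(np.float64(0.0014135866544410266), (-1, -1, -1, -1), array([ 6.64310e+02, -2.56775e+02,  4.09117e+02, -2.21525e+02,
       -1.70000e-02,  1.55600e+00]), array([225.1, 334.6]))
(np.float64(0.001413586654441028), (-1, -1, -1, -1), array([ 6.64310e+02, -2.56775e+02,  4.09117e+02, -2.21525e+02,
       -1.70000e-02, -4.72700e+00]), array([225.1, 334.6]))
(np.float64(0.0014135866544410316), (-1, -1, -1, -1), array([ 6.64310e+02, -2.56775e+02,  4.09117e+02, -2.21525e+02,
       -1.70000e-02,  1.55600e+00]), array([225.1, 334.6]))
(np.float64(0.0014135866544410494), (-1, -1, -1, -1), array([ 6.64310e+02, -2.56775e+02,  4.09117e+02, -2.21525e+02,
       -1.70000e-02,  1.55600e+00]), array([225.1, 334.6]))
```

Run:
```python
from kin import *;from data import D
for fe in(0,1,2):
    def f(x):
        r=[]
        k=list(x[:4])+[0,np.pi/2]+list(x[4:]*(np.array([fe>0,fe>1])))+[-1]*4
        for q,p,e in D:
            P,R=fk(q,k);r+=list(P-p)
        return np.r_[r,(x[4:]-0)*.01]
    z=least_squares(f,[350,450,450,280,0,0]);print(fe,z.x.round(1),z.fun.round(2))
```

```text
0 [289.  576.2 373.9 322.    0.    0. ] [26.56 10.58 -1.36 -0.08  6.31  1.36  0.    0.  ]
1 [288.3 547.  367.7 301.6  14.1   0. ] [24.74 13.27  1.63  0.6   0.14 -1.63  0.14  0.  ]
2 [ 873.4 -774.8  418.1 -576.8  372.9  545.9] [ 1.44  0.74  0.07  0.03  0.06 -0.07  3.73  5.46]
```

```bash
cat >> kin.py <<'E'
LO=np.array([-3.06,-.37,-1.25,.18,-1.1,.23,-2.94])+.02;HI=np.array([3.06,2.12,1.32,2.47,4.24,1.98,2.94])-.02
K0=[289,560,370,312,0,np.pi/2,0,0,-1,-1,-1,-1]
def ik(p,R,q0,k=K0,w=.02):
    def f(q):
        P,Q=fk(q,k);return np.r_[(P-p)/100,(Q.inv()*Ro.from_matrix(R)).as_rotvec()*3,w*(q-q0)]
    q0=np.clip(q0,LO,HI);z=least_squares(f,q0,bounds=(LO-.001,HI+.001));return z.x,np.abs(z.fun[:6]).max()
E
python3 - <<'E'
from kin import *
flip=Ro.from_euler('z',np.pi).as_matrix()
for lean in(0,20,40,45):
 for dx,dz in((0,0),(28,0),(-28,0),(-60,100)):
  for nm,F in(('n',np.eye(3)),('f',flip)):
   R=tool(lean)@F;p=W([-90+dx,0,84+dz])+R[:,2]*13
   best=min((ik(p,R,q0) for q0 in([.45,.4,0,2,0,.5,0],[.45,.4,.6,2,.8,.5,1.2],[.45,.4,-.6,2,-.8,.5,1.2],[.45,.4,0,2,3.1,.5,1],[.45,.4,0,2,1.6,1,1],[.45,.4,0,2,1.6,1,-1.5],[.45,.4,0,2,3.1,.5,-1.5])),key=lambda r:r[1]) 
   print(lean,dx,nm,best[0].round(2),best[1].round(3))
E
```

```text
0 0 n [ 0.27  0.75  0.31  1.9  -0.41  0.55 -0.86] 0.0
0 0 f [ 0.51  0.73 -0.08  1.9   0.11  0.51  1.79] 0.0
0 28 n [ 0.25  0.78  0.32  1.82 -0.4   0.6  -0.9 ] 0.0
0 28 f [ 0.5   0.76 -0.08  1.82  0.11  0.56  1.78] 0.0
0 -28 n [ 0.28  0.73  0.31  1.97 -0.43  0.5  -0.81] 0.0
0 -28 f [ 0.53  0.71 -0.07  1.97  0.11  0.46  1.8 ] 0.0
0 -60 n [ 0.26  0.53  0.36  1.98 -0.29  0.68 -0.92] 0.0
0 -60 f [ 0.62  0.52 -0.18  1.98  0.15  0.66  1.78] 0.0
20 0 n [ 0.89  0.76 -0.56  2.17  1.76  0.25 -2.91] 0.0
20 0 f [ 0.89  0.76 -0.56  2.17  1.77  0.25  0.23] 0.0
20 28 n [ 0.86  0.77 -0.55  2.1   1.57  0.25 -2.72] 0.0
20 28 f [ 0.86  0.77 -0.55  2.1   1.56  0.25  0.42] 0.001
20 -28 n [ 1.06  0.83 -0.81  2.24  1.8   0.44 -2.92] 0.001
20 -28 f [ 0.92  0.74 -0.55  2.24  1.97  0.25  0.03] 0.0
20 -60 n [ 1.06  0.52 -0.69  2.24  0.94  0.25 -2.11] 0.0
20 -60 f [ 1.06  0.52 -0.69  2.24  0.94  0.25  1.03] 0.0
40 0 n [0.58 0.79 0.07 2.41 3.64 0.77 1.55] 0.0
40 0 f [ 0.7   0.8  -0.12  2.41  3.49  0.72 -1.42] 0.0
40 28 n [0.55 0.79 0.06 2.34 3.64 0.71 1.51] 0.0
40 28 f [ 0.68  0.79 -0.14  2.34  3.48  0.65 -1.44] 0.0
40 -28 n [0.62 0.79 0.07 2.45 3.67 0.8  1.57] 0.037
40 -28 f [ 1.32  1.2  -1.23  2.45  2.38  0.96 -0.08] 0.037
40 -60 n [ 0.76  0.49 -0.07  2.45  3.86  0.5   1.39] 0.06
40 -60 f [ 0.91  0.51 -0.29  2.45  3.65  0.43 -1.54] 0.06
45 0 n [0.59 0.84 0.08 2.45 3.64 0.95 1.6 ] 0.008
45 0 f [ 1.31  1.27 -1.23  2.45  2.52  1.04 -0.12] 0.007
45 28 n [0.56 0.84 0.08 2.39 3.62 0.88 1.55] 0.0
45 28 f [ 0.69  0.84 -0.11  2.39  3.5   0.83 -1.42] 0.0
45 -28 n [0.66 0.82 0.06 2.45 3.71 0.89 1.59] 0.113
45 -28 f [ 1.36  1.24 -1.23  2.45  2.48  0.95 -0.08] 0.113
45 -60 n [ 0.79  0.52 -0.06  2.45  3.9   0.58  1.39] 0.146
45 -60 f [ 0.94  0.53 -0.29  2.45  3.73  0.51 -1.57] 0.146
```

Run:
```python
from h import *
print(to(np.array([278.5,-587.3,260]),Ro.from_euler('xyz',[np.pi,0,.4427]).as_matrix()))
```

```text
(array([-7.451, 26.955, -4.78 ]), array([ 0.1581, -0.6909, -0.5436]))
```

>>> step_arm(
  commands=[-7.5,27,-4.8,0.158,-0.691,-0.544,0.55,-7.5,27,-4.8,0.158,-0.691,-0.544,0.55,-7.5,27,-4.8,0.158,-0.691,-0.544,0.55,-7.5,27,-4.8,0.158,-0.691,-0.544,0.55,-7.5,27,-4.8,0.158,-0.691,-0.544,0.55,-7.5,27,-4.8,0.158,-0.691,-0.544,0.55,-7.5,27,-4.8,0.158,-0.691,-0.544,0.55,-7.5,27,-4.8,0.158,-0.691,-0.544,0.55,-7.5,27,-4.8,0.158,-0.691,-0.544,0.55,-7.5,27,-4.8,0.158,-0.691,-0.544,0.55],
)

```text
clock: 2.4
eef_pos: [278.1, -586.1, 259.7]
tool_rot: [-3.14, -0.001, 0.443]
force: [0.3, -0.2, -0.5]
width: 47.1
gripper_force: 0.0
```

Run:
```python
from h import *
s=ctrl.read_state();print(*[s[k].round(4).tolist() for k in('qpos','eef_pos','tool_rot')])
```

```text
[1.1439, 0.6017, -0.1004, 1.4827, 0.064, 1.0616, -0.0976] [278.1296, -586.1325, 259.6638] [-3.1404, -0.0008, 0.4434]
```

```bash
cat >> data.py <<'E'
D.append(([1.1439,.6017,-.1004,1.4827,.064,1.0616,-.0976],[278.13,-586.13,259.66],[-3.1404,-.0008,.4434]))
E
cat >> kin.py <<'E'
def fit(D):
    def g(x): return [*x[:4],0,np.pi/2,x[4],x[5],-1,-1,-1,-1]
    def f(x):
        r=[]
        for q,p,e in D: r+=list(fk(q,g(x))[0]-p)
        return np.r_[r,(x-[289,560,370,312,0,0])*.03]
    z=least_squares(f,[289,560,370,312,0,0]);return g(z.x),z.fun[:-6]
E
python3 - <<'E'
from kin import *;from data import D
k,r=fit(D);print(np.round(k[:8],1),r.round(1))
print([ (fk(q,k)[1].inv()*Ro.from_euler('xyz',e)).as_rotvec().round(3).tolist() for q,p,e in D])
flip=Ro.from_euler('z',np.pi).as_matrix()
for kk in(k,K0):
 q=np.array([.7,.8,-.1,2.4,3.5,.7,-1.4])
 for lean in(40,43):
  for x,z in((0,0),(28,0),(-28,0),(0,50),(0,100),(15,100),(30,130)):
   R=tool(lean)@flip;p=W([-90+x,0,84+z])+R[:,2]*13
   qq,e=ik(p,R,q,kk);print(lean,x,z,qq.round(2),e.round(3))
E
```

```text
[217.1 709.  360.1 406.7   0.    1.6 -29.6 -58.5] [29.  12.1 -1.4 -0.2 -0.1  0.3 16.1 12.   1.2]
[[0.0, 0.0, 0.0], [-0.0, -0.0, -0.0], [-0.0, -0.0, 0.0]]
40 0 0 [ 0.88  0.77 -0.45  2.45  3.16  0.51 -1.08] 0.381
40 28 0 [ 0.81  0.8  -0.41  2.45  3.16  0.6  -1.11] 0.295
40 -28 0 [ 0.95  0.74 -0.49  2.45  3.15  0.43 -1.05] 0.459
40 0 50 [ 0.9   0.66 -0.47  2.45  3.16  0.45 -1.13] 0.279
40 0 100 [ 0.92  0.56 -0.5   2.45  3.18  0.4  -1.18] 0.152
40 15 100 [ 0.88  0.57 -0.46  2.45  3.19  0.45 -1.2 ] 0.11
40 30 130 [ 0.75  0.52 -0.22  2.44  3.54  0.48 -1.54] 0.0
43 0 0 [ 0.92  0.79 -0.5   2.45  3.16  0.53 -1.05] 0.448
43 28 0 [ 0.85  0.82 -0.46  2.45  3.16  0.62 -1.08] 0.365
43 -28 0 [ 1.    0.76 -0.55  2.45  3.15  0.45 -1.02] 0.521
43 0 50 [ 0.94  0.67 -0.52  2.45  3.16  0.47 -1.1 ] 0.353
43 0 100 [ 0.97  0.57 -0.56  2.45  3.17  0.42 -1.15] 0.231
43 15 100 [ 0.93  0.59 -0.52  2.45  3.17  0.46 -1.16] 0.191
43 30 130 [ 0.89  0.55 -0.48  2.45  3.22  0.49 -1.23] 0.066
40 0 0 [ 0.7   0.8  -0.12  2.41  3.5   0.72 -1.42] 0.0
40 28 0 [ 0.68  0.79 -0.13  2.34  3.48  0.65 -1.44] 0.0
40 -28 0 [ 0.74  0.79 -0.11  2.45  3.53  0.74 -1.4 ] 0.037
40 0 50 [ 0.73  0.67 -0.17  2.39  3.53  0.57 -1.48] 0.0
40 0 100 [ 0.8   0.55 -0.26  2.36  3.57  0.41 -1.55] 0.0
40 15 100 [ 0.79  0.55 -0.27  2.32  3.56  0.39 -1.55] 0.0
40 30 130 [ 0.84  0.51 -0.36  2.26  3.55  0.26 -1.57] 0.0
43 0 0 [ 0.71  0.83 -0.12  2.44  3.5   0.82 -1.39] 0.0
43 28 0 [ 0.69  0.82 -0.13  2.37  3.48  0.75 -1.42] 0.0
43 -28 0 [ 0.76  0.81 -0.12  2.45  3.56  0.79 -1.4 ] 0.084
43 0 50 [ 0.74  0.69 -0.16  2.42  3.53  0.68 -1.46] 0.0
43 0 100 [ 0.79  0.56 -0.23  2.39  3.58  0.52 -1.53] 0.0
43 15 100 [ 0.78  0.57 -0.24  2.36  3.57  0.49 -1.54] 0.0
43 30 130 [ 0.82  0.52 -0.31  2.3   3.58  0.37 -1.58] 0.0
```

```bash
cat > st.py <<'E'
from kin import *
s=ctrl.read_state();d=tuple(s[k].round(4).tolist() for k in('qpos','eef_pos','tool_rot'));print(d)
open('data.py','a').write('D.append(%r)\n'%(d,))
E
python3 - <<'E'
from h import *
print(to(np.array([400,-430,320]),Ro.from_euler('xyz',[np.pi,0,1.75]).as_matrix()))
E
```

```text
(array([17.712, -8.881, -6.009]), array([-5.0000e-04, -1.5000e-03, -1.3066e+00]))
```

>>> step_arm(
  commands=[17.7,-8.9,-6,0,0,-1.31,0.55,17.7,-8.9,-6,0,0,-1.31,0.55,17.7,-8.9,-6,0,0,-1.31,0.55,17.7,-8.9,-6,0,0,-1.31,0.55,17.7,-8.9,-6,0,0,-1.31,0.55,17.7,-8.9,-6,0,0,-1.31,0.55,17.7,-8.9,-6,0,0,-1.31,0.55,17.7,-8.9,-6,0,0,-1.31,0.55,17.7,-8.9,-6,0,0,-1.31,0.55,17.7,-8.9,-6,0,0,-1.31,0.55],
)

```text
clock: 3.4
eef_pos: [399.0, -430.4, 320.6]
tool_rot: [3.141, 0.0, 1.753]
force: [-0.7, 0.5, 0.4]
width: 47.0
gripper_force: 0.0
```

```bash
python3 st.py
python3 - <<'E'
from h import *
print(to(np.array([450,-330,330]),Ro.from_euler('xyz',[np.pi,0,2.9]).as_matrix()))
E
```

```text
([1.0718, 0.4813, -0.4629, 1.5698, 0.2291, 1.1442, 0.7417], [399.0047, -430.3674, 320.5737], [3.1412, 0.0003, 1.7533])
(array([ 8.944,  6.836, -0.943]), array([ 1.0000e-04,  5.0000e-04, -1.1467e+00]))
```

>>> step_arm(
  commands=[8.9,6.8,-0.9,0,0,-1.15,0.55,8.9,6.8,-0.9,0,0,-1.15,0.55,8.9,6.8,-0.9,0,0,-1.15,0.55,8.9,6.8,-0.9,0,0,-1.15,0.55,8.9,6.8,-0.9,0,0,-1.15,0.55,8.9,6.8,-0.9,0,0,-1.15,0.55,8.9,6.8,-0.9,0,0,-1.15,0.55,8.9,6.8,-0.9,0,0,-1.15,0.55,8.9,6.8,-0.9,0,0,-1.15,0.55],
)

```text
clock: 4.3
eef_pos: [450.0, -330.8, 329.3]
tool_rot: [-3.141, 0.0, 2.901]
force: [0.2, -0.8, 0.3]
width: 47.1
gripper_force: 0.0
```

```bash
python3 st.py
cat >> kin.py <<'E'
# general: vectors after each joint, ridge
V0=np.zeros((8,3));V0[0]=[0,0,289];V0[2]=[0,0,560];V0[4]=[0,0,370];V0[6]=[0,0,312]
def frames(q):
    Z=lambda t:Ro.from_euler('z',t);Y=lambda t:Ro.from_euler('y',t)
    R=Ro.identity();o=[R.as_matrix()]
    for r in(Z(-q[0]),Y(q[1]),Z(-q[2]),Y(q[3]),Z(-q[4]),Y(q[5]),Z(-q[6]+np.pi/2)): R=R*r;o.append(R.as_matrix())
    return o
def fit2(D,lam=.05):
    # unknown V: h(z), after j1 (y), j2 xyz, j4 xyz, j5 y, j6 xz
    idx=[(0,2),(2,0),(2,1),(2,2),(4,0),(4,1),(4,2),(6,0),(6,1),(6,2)]
    A=[];b=[]
    for q,p,e in D:
        F=frames(q);A.append(np.stack([F[i][:,j] for i,j in idx],1));b.append(np.array(p)-sum(F[i]@V0[i] for i in range(8)))
    A=np.vstack(A);b=np.hstack(b);n=len(idx)
    x=np.linalg.lstsq(np.vstack([A,lam*np.eye(n)]),np.r_[b,np.zeros(n)],rcond=None)[0]
    V=V0.copy()
    for (i,j),v in zip(idx,x):V[i,j]+=v
    return V,A@x-b
def fk2(q,V): F=frames(q);return sum(F[i]@V[i] for i in range(8)),F[7]
def ik2(p,R,q0,V,w=.01):
    def f(q):
        P,Q=fk2(q,V);return np.r_[(P-p)/100,Ro.from_matrix(Q.T@R).as_rotvec()*3,w*(q-q0)]
    q0=np.clip(q0,LO,HI);z=least_squares(f,q0,bounds=(LO-.001,HI+.001));return z.x,np.abs(z.fun[:6]).max()
E
python3 - <<'E'
from kin import *;from data import D
V,r=fit2(D);print(V.round(0).tolist(),abs(r).max())
flip=Ro.from_euler('z',np.pi).as_matrix()
q=np.array([.7,.8,-.1,2.4,3.5,.7,-1.4])
for lean in(40,43):
  for x,z in((0,0),(28,0),(-28,0),(0,50),(0,100),(30,130)):
   R=tool(lean)@flip;p=W([-90+x,0,84+z])+R[:,2]*13
   qq,e=ik2(p,R,q,V);print(lean,x,z,qq.round(2),e.round(3))
E
```

```text
([1.0871, 0.4866, -0.7783, 1.6267, 0.3636, 1.1789, 1.5564], [449.9571, -330.7646, 329.2637], [-3.1411, 0.0001, 2.9012])
[[0.0, 0.0, 324.0], [0.0, 0.0, 0.0], [-4.0, -10.0, 567.0], [0.0, 0.0, 0.0], [1.0, -21.0, 386.0], [0.0, 0.0, 0.0], [5.0, 3.0, 343.0], [0.0, 0.0, 0.0]] 0.4233475924978478
40 0 0 [ 1.15  1.   -0.94  2.45  2.63  0.81 -0.45] 0.004
40 28 0 [ 0.61  0.8  -0.12  2.4   3.41  0.73 -1.42] 0.0
40 -28 0 [ 1.33  1.15 -1.23  2.45  2.34  0.9  -0.08] 0.095
40 0 50 [ 0.82  0.69 -0.39  2.45  3.22  0.6  -1.19] 0.001
40 0 100 [ 0.7   0.54 -0.2   2.42  3.5   0.49 -1.53] 0.0
40 30 130 [ 0.73  0.48 -0.27  2.33  3.51  0.34 -1.57] 0.0
43 0 0 [ 1.3   1.2  -1.23  2.45  2.44  0.98 -0.13] 0.045
43 28 0 [ 0.62  0.84 -0.12  2.43  3.41  0.84 -1.39] 0.0
43 -28 0 [ 1.35  1.17 -1.23  2.45  2.4   0.89 -0.08] 0.136
43 0 50 [ 1.31  1.03 -1.23  2.45  2.39  0.85 -0.2 ] 0.03
43 0 100 [ 1.04  0.63 -0.69  2.45  2.99  0.53 -0.95] 0.002
43 30 130 [ 0.71  0.5  -0.24  2.37  3.51  0.45 -1.56] 0.0
```

Run:
```python
from kin import *;from data import D
V,r=fit2(D)
flip=Ro.from_euler('z',np.pi).as_matrix()
rng=np.random.default_rng(0)
def best(p,R,seeds):
    c=[ik2(p,R,q0,V,.002) for q0 in seeds];return min(c,key=lambda r:r[1])
S=[np.array([.7,.8,-.1,2.4,3.5,.7,-1.4]),np.array([1.3,1.1,-1.2,2.4,2.4,.9,-.1]),np.array([0.2,1,.9,2.4,3.9,.9,-1.9]),np.array([.7,.8,-.5,2.3,2,.4,0]),np.array([0.3,.8,.5,2.3,4.1,.4,-2.]),np.array([.6,.8,0,2.3,3.5,.4,1.6])]
for lean in(30,34,37,40):
 for s in(6,12):
  o=[]
  for x,y in((-28,-38),(-28,0),(-28,38),(28,-38),(28,38),(0,0)):
   for F in(flip,):
    R=tool(lean)@F;p=W([-90+x,y,84])+R[:,2]*(19-s)
    q,e=best(p,R,S);o.append((round(e*100,1),q.round(2).tolist() if lean in(34,37) and s==12 else ''))
  print(lean,s,*o,sep='\n  ' if lean in(34,37) and s==12 else ' ')
```

```text
30 6 (np.float64(0.0), '') (np.float64(0.0), '') (np.float64(0.0), '') (np.float64(0.0), '') (np.float64(0.0), '') (np.float64(0.0), '')
30 12 (np.float64(0.0), '') (np.float64(0.0), '') (np.float64(0.0), '') (np.float64(0.0), '') (np.float64(0.0), '') (np.float64(0.0), '')
34 6 (np.float64(0.0), '') (np.float64(0.0), '') (np.float64(6.4), '') (np.float64(0.0), '') (np.float64(0.0), '') (np.float64(0.0), '')
34
  12
  (np.float64(0.0), [0.73, 0.74, -0.11, 2.42, 3.54, 0.57, -1.44])
  (np.float64(0.0), [1.28, 1.07, -1.22, 2.45, 2.22, 0.88, -0.08])
  (np.float64(7.6), [1.19, 1.06, -1.23, 2.45, 2.17, 0.92, -0.13])
  (np.float64(0.0), [0.69, 0.74, -0.14, 2.3, 3.5, 0.46, -1.47])
  (np.float64(0.0), [1.13, 1.06, -1.19, 2.36, 2.18, 0.89, -0.12])
  (np.float64(0.0), [0.6, 0.74, -0.11, 2.41, 3.42, 0.57, -1.45])
37 6 (np.float64(0.0), '') (np.float64(4.5), '') (np.float64(12.6), '') (np.float64(0.0), '') (np.float64(0.0), '') (np.float64(0.0), '')
37
  12
  (np.float64(0.0), [1.37, 1.08, -1.17, 2.43, 2.35, 0.8, -0.07])
  (np.float64(5.7), [1.31, 1.1, -1.23, 2.45, 2.27, 0.89, -0.07])
  (np.float64(13.9), [1.21, 1.08, -1.23, 2.45, 2.22, 0.91, -0.13])
  (np.float64(0.0), [0.7, 0.76, -0.13, 2.33, 3.51, 0.56, -1.46])
  (np.float64(0.0), [0.02, 0.9, 0.65, 2.43, 3.86, 0.97, -2.12])
  (np.float64(0.0), [1.26, 1.09, -1.19, 2.42, 2.31, 0.89, -0.13])
40 6 (np.float64(0.9), '') (np.float64(9.5), '') (np.float64(18.2), '') (np.float64(0.0), '') (np.float64(0.0), '') (np.float64(0.0), '')
40 12 (np.float64(1.9), '') (np.float64(10.8), '') (np.float64(19.6), '') (np.float64(0.0), '') (np.float64(0.0), '') (np.float64(0.9), '')
```

Run:
```python
from kin import *;from data import D
V,r=fit2(D)
flip=Ro.from_euler('z',np.pi).as_matrix()
rng=np.random.default_rng(0)
S=[np.array([.7,.8,-.1,2.4,3.5,.7,-1.4]),np.array([1.3,1.1,-1.2,2.4,2.4,.9,-.1])]+[rng.uniform(LO,HI) for _ in range(25)]
for lean,s,o in((30,14,5),(32,14,5),(32,14,0),(34,14,3)):
  for x,y in((-27,-38),(-27,38),(27,38)):
    R=tool(lean)@flip;p=W([-90+x,y,84])+R[:,2]*(19-s)+R[:,0]*o
    c=sorted([ik2(p,R,q0,V,.001) for q0 in S],key=lambda r:r[1])
    good=[q.round(1).tolist() for q,e in c if e<.005]
    print(lean,s,o,x,y,round(c[0][1]*100,1),len(good),c[0][0].round(2), sorted(set((g[2],g[4]) for g in good)))
```

```text
30 14 5 -27 -38 0.0 14 [ 0.72  0.7  -0.13  2.39  3.53  0.44 -1.46] [(-1.2, 2.0), (-1.1, 2.1), (-0.9, 2.3), (-0.6, 2.7), (-0.6, 2.8), (-0.5, 2.9), (-0.4, 3.1), (-0.1, 3.5), (0.1, 3.8), (0.5, 4.0), (0.9, 4.2)]
30 14 5 -27 38 0.3 14 [ 1.17  1.04 -1.23  2.45  2.1   0.91 -0.11] [(-1.2, 2.1)]
30 14 5 27 38 0.0 14 [ 0.47  0.71 -0.09  2.35  3.33  0.42 -1.49] [(-1.2, 2.0), (-0.9, 2.2), (-0.6, 2.6), (-0.5, 2.7), (-0.4, 2.8), (-0.4, 2.9), (-0.1, 3.3), (-0.1, 3.4), (0.4, 3.9), (0.8, 4.1)]
32 14 5 -27 -38 0.0 15 [ 0.73  0.72 -0.12  2.41  3.53  0.51 -1.45] [(-1.2, 2.1), (-1.1, 2.2), (-1.0, 2.3), (-0.6, 2.8), (-0.6, 2.9), (-0.5, 3.0), (-0.4, 3.1), (-0.1, 3.5), (0.3, 3.9), (0.5, 4.0), (0.9, 4.2)]
32 14 5 -27 38 4.9 0 [ 1.19  1.05 -1.23  2.45  2.13  0.91 -0.12] []
32 14 5 27 38 0.0 15 [ 0.48  0.72 -0.09  2.37  3.32  0.5  -1.47] [(-1.2, 2.1), (-1.0, 2.3), (-0.6, 2.6), (-0.5, 2.8), (-0.4, 2.9), (-0.1, 3.3), (0.0, 3.5), (0.5, 3.8), (0.8, 4.1)]
32 14 0 -27 -38 0.0 15 [ 0.73  0.71 -0.12  2.4   3.53  0.49 -1.45] [(-1.2, 2.1), (-1.1, 2.2), (-1.0, 2.3), (-0.6, 2.8), (-0.6, 2.9), (-0.5, 3.0), (-0.4, 3.1), (-0.1, 3.5), (0.2, 3.9), (0.5, 4.0), (0.9, 4.2)]
32 14 0 -27 38 3.0 0 [ 1.18  1.05 -1.23  2.45  2.13  0.91 -0.13] []
32 14 0 27 38 0.0 15 [ 0.47  0.72 -0.09  2.36  3.32  0.48 -1.48] [(-1.2, 2.1), (-1.0, 2.3), (-0.6, 2.6), (-0.5, 2.8), (-0.4, 2.9), (-0.1, 3.3), (0.0, 3.4), (0.4, 3.9), (0.8, 4.1)]
34 14 3 -27 -38 0.0 14 [ 0.74  0.74 -0.11  2.43  3.54  0.58 -1.43] [(-1.2, 2.2), (-1.1, 2.3), (-1.0, 2.4), (-0.6, 2.9), (-0.5, 3.0), (-0.5, 3.1), (-0.1, 3.5), (0.3, 3.9), (0.5, 4.0), (0.9, 4.1)]
34 14 3 -27 38 8.6 0 [ 1.2   1.06 -1.23  2.45  2.16  0.91 -0.12] []
34 14 3 27 38 0.0 14 [ 1.13  1.06 -1.19  2.37  2.19  0.9  -0.13] [(-1.2, 2.2), (-1.0, 2.3), (-0.6, 2.7), (-0.5, 2.8), (-0.4, 2.9), (-0.1, 3.3), (0.1, 3.5), (0.5, 3.8), (0.8, 4.0)]
```

Run:
```python
from kin import *;from data import D
V,r=fit2(D)
flip=Ro.from_euler('z',np.pi).as_matrix()
q0=np.array(D[-1][0]);R=tool(32)@flip;p=W([-105,0,184])+R[:,2]*5
q1,e=ik2(p,R,np.array([.7,.5,-.2,2.35,3.4,.4,-1.5]),V);print(q1.round(2),e)
for t in np.linspace(0,1,8):
    q=q0+t*(q1-q0);P,Q=fk2(q,V);print(t.round(2),q.round(2),P.round(),Q[:,2].round(2),Q[:,1].round(2), (P-Q[:,2]*150).round())
```

```text
[ 0.62  0.46 -0.11  2.36  3.84  0.25 -1.9 ] 0.0003313577010172415
0.0 [ 1.09  0.49 -0.78  1.63  0.36  1.18  1.56] [ 450. -331.  329.] [-0. -0. -1.] [ 0.24  0.97 -0.  ] [ 450. -331.  479.]
0.14 [ 1.02  0.48 -0.68  1.73  0.86  1.05  1.06] [ 430. -463.  319.] [-0.03 -0.43 -0.9 ] [ 0.44  0.8  -0.4 ] [ 435. -399.  454.]
0.29 [ 0.95  0.48 -0.59  1.84  1.36  0.91  0.57] [ 458. -547.  352.] [ 0.09 -0.72 -0.69] [ 0.56  0.61 -0.56] [ 445. -440.  456.]
0.43 [ 0.89  0.47 -0.49  1.94  1.85  0.78  0.08] [ 521. -562.  382.] [ 0.33 -0.8  -0.51] [ 0.61  0.59 -0.53] [ 472. -442.  459.]
0.57 [ 0.82  0.47 -0.4   2.04  2.35  0.65 -0.42] [ 584. -510.  377.] [ 0.57 -0.69 -0.44] [ 0.54  0.72 -0.42] [ 498. -407.  443.]
0.71 [ 0.76  0.47 -0.3   2.15  2.84  0.51 -0.91] [ 609. -417.  328.] [ 0.72 -0.47 -0.52] [ 0.37  0.88 -0.28] [ 502. -347.  405.]
0.86 [ 0.69  0.46 -0.2   2.25  3.34  0.38 -1.4 ] [ 574. -319.  253.] [ 0.7  -0.23 -0.68] [ 0.21  0.97 -0.12] [ 470. -284.  355.]
1.0 [ 0.62  0.46 -0.11  2.36  3.84  0.25 -1.9 ] [ 485. -245.  180.] [ 0.52 -0.08 -0.85] [ 0.14  0.99 -0.  ] [ 406. -234.  307.]
```

Run:
```python
from kin import *;from data import D
V,r=fit2(D)
flip=Ro.from_euler('z',np.pi).as_matrix()
q0=np.array(D[-1][0]);R=tool(34)@flip;p=W([-110,0,190])+R[:,2]*5
qe,e=ik2(p,R,np.array([.7,.5,-.2,2.35,3.4,.35,-1.5]),V,.05);print(qe.round(2),e)
W_=[q0,np.array([1.0,.35,-.5,2.0,.5,.7,1.5]),np.array([.95,.3,-.4,2.15,1.9,.45,.1]),np.array([.85,.3,-.3,2.3,2.9,.4,-.95]),qe]
prev=Ro.from_euler('xyz',D[-1][2]).as_matrix();pp=np.array(D[-1][1])
for a,b in zip(W_,W_[1:]):
  for t in(.5,1):
    q=a+t*(b-a);P,Q=fk2(q,V);print(q.round(2),P.round(),Q[:,2].round(2),Q[:,1].round(2),'| d',*delta(pp,prev,P,Q));pp,prev=P,Q
```

```text
[ 0.79  0.46 -0.31  2.39  3.48  0.25 -1.53] 0.0006254671979144645
[ 1.04  0.42 -0.64  1.81  0.43  0.94  1.53] [ 418. -352.  290.] [ 0.03 -0.13 -0.99] [ 0.25  0.96 -0.12] | d [ 2.646 -2.837  3.894] [ 0.1159 -0.0652  0.0105]
[ 1.    0.35 -0.5   2.    0.5   0.7   1.5 ] [ 377. -363.  263.] [ 0.08 -0.22 -0.97] [ 0.25  0.95 -0.2 ] | d [ 3.796 -1.747  2.712] [ 0.0817 -0.0715 -0.002 ]
[ 0.98  0.32 -0.45  2.08  1.2   0.57  0.8 ] [ 385. -473.  309.] [ 0.17 -0.57 -0.8 ] [ 0.4   0.78 -0.47] | d [ -3.856 -11.113  -1.919] [ 0.3388 -0.2133  0.1113]
[ 0.95  0.3  -0.4   2.15  1.9   0.45  0.1 ] [ 442. -494.  357.] [ 0.4  -0.66 -0.63] [ 0.46  0.74 -0.48] | d [-7.412 -1.63  -1.745] [ 0.0496 -0.2983  0.056 ]
[ 0.9   0.3  -0.35  2.22  2.4   0.43 -0.43] [ 477. -460.  358.] [ 0.54 -0.61 -0.58] [ 0.45  0.79 -0.41] | d [-2.467  4.125 -0.814] [-0.0832 -0.1363  0.0311]
[ 0.85  0.3  -0.3   2.3   2.9   0.4  -0.95] [ 503. -395.  338.] [ 0.66 -0.47 -0.59] [ 0.37  0.88 -0.28] | d [-0.201  7.079 -1.382] [-0.1701 -0.0661  0.038 ]
[ 0.82  0.38 -0.31  2.34  3.19  0.33 -1.24] [ 505. -319.  258.] [ 0.64 -0.27 -0.72] [ 0.24  0.96 -0.14] | d [6.135 9.072 1.347] [-0.2073  0.1167  0.0088]
[ 0.79  0.46 -0.31  2.39  3.48  0.25 -1.53] [ 480. -245.  186.] [ 0.55 -0.08 -0.83] [ 0.14  0.99 -0.  ] | d [7.399 7.573 1.573] [-0.174   0.1579  0.007 ]
```

```bash
cat > go.py <<'E'
from kin import *;from data import D
V,r=fit2(D)
s=ctrl.read_state();R0=Ro.from_euler('xyz',s['tool_rot']).as_matrix()
def show(Q):
    for q in Q:
        P,R=fk2(np.array(q),V);print(*delta(s['eef_pos'],R0,P,R))
E
python3 - <<'E'
from go import *
show([[1.04,.42,-.64,1.81,.43,.94,1.53],[1.0,.35,-.5,2.0,.5,.7,1.5],[.99,.33,-.47,2.04,.85,.63,1.15],[.98,.32,-.45,2.08,1.2,.57,.8]])
E
```

```text
[ 2.394 -2.634  3.869] [ 0.1136 -0.067   0.0064]
[ 6.284 -4.861  6.63 ] [ 0.198  -0.1362  0.007 ]
[  5.393 -11.481   4.494] [ 0.3975 -0.2306  0.086 ]
[  3.23  -15.395   1.986] [ 0.5293 -0.3609  0.1226]
```

>>> step_arm(
  commands=[2.4,-2.6,3.9,0.114,-0.067,0.006,0.55,4.4,-3.7,5.2,0.156,-0.1,0.006,0.55,6.3,-4.9,6.6,0.198,-0.136,0.007,0.55,6.0,-8,5.5,0.3,-0.18,0.045,0.55,5.4,-11.5,4.5,0.397,-0.231,0.086,0.55,4.3,-13.4,3.2,0.46,-0.296,0.104,0.55,3.2,-15.4,2.0,0.529,-0.361,0.123,0.55,3.2,-15.4,2.0,0.529,-0.361,0.123,0.55,3.2,-15.4,2.0,0.529,-0.361,0.123,0.55],
)

```text
clock: 5.2
eef_pos: [383.0, -472.1, 309.2]
tool_rot: [-2.612, 0.376, 2.878]
force: [0.1, -0.1, -0.7]
width: 46.9
gripper_force: 0.0
```

```bash
python3 st.py
python3 - <<'E'
from go import *
print(abs(r).max())
show([[.97,.31,-.42,2.11,1.55,.51,.45],[.95,.3,-.4,2.15,1.9,.45,.1],[.9,.3,-.35,2.22,2.4,.43,-.43],[.85,.3,-.3,2.3,2.9,.4,-.95]])
E
```

```text
([0.9303, 0.3114, -0.3775, 2.0965, 1.1981, 0.5342, 0.798], [383.0471, -472.0614, 309.1678], [-2.6124, 0.3761, 2.8781])
0.365833773744086
[-4.587 -2.577 -0.581] [ 0.0699 -0.1512  0.0435]
[-8.29  -1.32  -1.867] [ 0.052  -0.2973  0.0535]
[-10.907   2.592  -3.296] [-0.0264 -0.4423  0.0763]
[-10.373  10.047  -4.831] [-0.2056 -0.5067  0.0698]
```

Joints follow the plan closely.

>>> step_arm(
  commands=[-2.3,-1.3,-0.3,0.035,-0.076,0.022,0.55,-4.6,-2.6,-0.6,0.07,-0.151,0.043,0.55,-8.3,-1.3,-1.9,0.052,-0.297,0.053,0.55,-9.6,0.6,-2.6,0.013,-0.37,0.065,0.55,-10.9,2.6,-3.3,-0.026,-0.442,0.076,0.55,-10.6,6.3,-4.1,-0.116,-0.475,0.073,0.55,-10.4,10,-4.8,-0.206,-0.507,0.07,0.55,-10.4,10,-4.8,-0.206,-0.507,0.07,0.55,-10.4,10,-4.8,-0.206,-0.507,0.07,0.55],
)

```text
clock: 6.1
eef_pos: [507.9, -393.4, 338.9]
tool_rot: [-2.693, 0.858, 3.091]
force: [0.5, -0.1, 1.0]
width: 46.7
gripper_force: 0.0
```

```bash
python3 st.py
python3 - <<'E'
from go import *
print(abs(r).max())
show([[.82,.38,-.31,2.34,3.19,.33,-1.24],[.79,.46,-.31,2.39,3.48,.25,-1.53]])
flip=Ro.from_euler('z',np.pi).as_matrix()
R=tool(34)@flip;p=W([-95,0,190])+R[:,2]*5
q,e=ik2(p,R,np.array([.79,.46,-.3,2.38,3.4,.35,-1.5]),V);print(q.round(2),e,delta(s['eef_pos'],R0,p,R))
E
```

```text
([1.1781, 0.3586, -0.7298, 2.2908, 2.5587, 0.4608, -0.5639], [507.8612, -393.3915, 338.9172], [-2.693, 0.8582, 3.0909])
0.36271127546676496
[5.948 9.3   1.22 ] [-0.2088  0.1098  0.0122]
[14.27  16.745  0.024] [-0.38    0.283   0.0193]
[ 0.71  0.46 -0.21  2.35  3.69  0.25 -1.73] 0.00026765310605408844 (array([12.925, 16.793,  1.297]), array([-0.3843,  0.2751,  0.0088]))
```

>>> step_arm(
  commands=[2.9,4.6,0.6,-0.104,0.055,0.006,0.55,5.9,9.3,1.2,-0.209,0.11,0.012,0.55,9.4,13,1.2,-0.296,0.193,0.01,0.55,12.9,16.8,1.3,-0.384,0.275,0.009,0.55,12.9,16.8,1.3,-0.384,0.275,0.009,0.55,12.9,16.8,1.3,-0.384,0.275,0.009,0.55,12.9,16.8,1.3,-0.384,0.275,0.009,0.55,12.9,16.8,1.3,-0.384,0.275,0.009,0.55],
)

```text
clock: 6.9
eef_pos: [495.9, -247.4, 187.1]
tool_rot: [-3.138, 0.596, 3.002]
force: [-0.7, 0.1, 0.7]
width: 47.1
gripper_force: 0.0
```

```bash
python3 st.py
python3 - <<'E'
from go import *
print(abs(r).max())
flip=Ro.from_euler('z',np.pi).as_matrix()
d=grab('top','t2');grab('side','s2')
for lean,x,z in((34,-93,120),(34,-90,84)):
    R=tool(lean)@flip;p=W([x,0,z])+R[:,2]*7
    q,e=ik2(p,R,s['qpos'],V);print(q.round(2),e,delta(s['eef_pos'],R0,p,R))
import cv2
a=cv2.imread('pics/t2.png')[110:260,310:470];b=cv2.imread('pics/s2.png')[130:330,250:450]
cv2.imwrite('pics/j2.png',np.hstack([cv2.resize(a,(427,400)),cv2.resize(b,(373,400))]))
E
```

```text
([1.1282, 0.5683, -0.8193, 2.3368, 2.3317, 0.2785, -0.3464], [495.8617, -247.3594, 187.0951], [-3.1378, 0.5956, 3.0017])
0.23357040241103988
[ 1.12  0.79 -0.86  2.38  2.46  0.52 -0.41] 3.281584405752989e-05 (array([3.929, 0.057, 6.143]), array([-0.0019,  0.0021,  0.0027]))
[ 1.1   0.89 -0.85  2.39  2.53  0.62 -0.42] 4.263250685041192e-05 (array([5.7  , 0.068, 9.292]), array([-0.0019,  0.0021,  0.0027]))
```

View pics/j2.png

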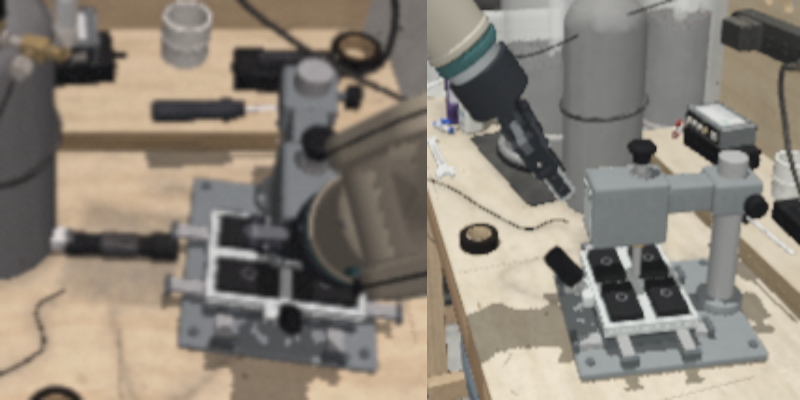

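The gripper hovers over the handle: fingertips are at about (560,195) in the right half and the handle is at (565,265), still centred and undisturbed. Next I'll descend and grip.

>>> step_arm(
  commands=[1.95,0.03,3.05,0,0,0,0.55,3.9,0.06,6.1,0,0,0,0.55,4.5,0.06,7.2,0,0,0,0.55,5.1,0.07,8.2,0,0,0,0.55,5.7,0.07,9.3,0,0,0,0.55,5.7,0.07,9.3,0,0,0,0.55,5.7,0.07,9.3,0,0,0,0.55],
)

```text
clock: 7.7
eef_pos: [500.1, -246.3, 77.4]
tool_rot: [-3.14, 0.594, 3.002]
force: [-0.5, -0.1, 0.3]
width: 47.1
gripper_force: 0.0
```

>>> step_arm(
  commands=[0,0,0,0,0,0,0.1,0,0,0,0,0,0,0.1,0,0,0,0,0,0,0.1,0,0,0,0,0,0,0.1,0,0,0,0,0,0,0.1,0,0,0,0,0,0,0.1],
)

```text
clock: 8.3
eef_pos: [500.9, -246.6, 78.1]
tool_rot: [-3.139, 0.596, 3.002]
force: [-0.4, -0.2, 6.5]
width: 17.2
gripper_force: 59.0
```

```bash
python3 st.py
python3 - <<'E'
from go import *
print(s['width'],s['gripper_force'],s['force'],(s['eef_pos']-PIN)@RT)
c=grab('side','s3');
cv2.imwrite('pics/j3.png',cv2.resize(c['image'][180:330,280:480],None,fx=3,fy=3,interpolation=2)[:,:,::-1])
E
```

```text
([1.1123, 0.9048, -0.8723, 2.39, 2.5082, 0.6358, -0.3997], [500.8898, -246.6087, 78.0597], [-3.1392, 0.5961, 3.0016])
17.192126394442056 59.01712238788605 [-0.40229733 -0.15563947  6.47772315] [-86.1500723    1.11518491  78.05969952]
```

View pics/j3.png

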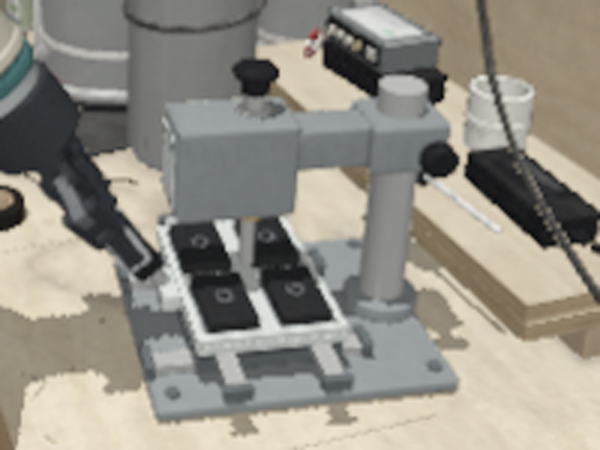

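Gripped: width 17 mm at 59 N. The picture shows the fingers on the handle at about (140,255), with the carriage still centred under the pin. Next is the near-left ring, with the tool leaning back further for head clearance.

```bash
cat > mv.py <<'E'
# rows: (dx,dy,lean) of the handle from gripped reference
from kin import *;from data import D
V,_=fit2(D)
flip=Ro.from_euler('z',np.pi).as_matrix()
RG=tool(34.15)@flip
G0=np.array([500.89,-246.61,78.06])-19*RG[:,2]
def rows(L,base=None):
    s=ctrl.read_state();q=s['qpos']
    F=(s['force'])@RT;R0=Ro.from_euler('xyz',s['tool_rot']).as_matrix()
    off=(s['eef_pos']-19*R0[:,2]-G0)@RT
    print('clock',s['clock'],'F tester',F.round(1),'handle off',off.round(1),'q',q.round(2),'grip',s['width'].round(1))
    p0,R0=(s['eef_pos'],R0) if base is None else (G0+RT@np.array([base[0],base[1],0])+19*(tool(base[2])@flip)[:,2],tool(base[2])@flip)
    for x,y,l in L:
        R=tool(l)@flip;p=G0+RT@np.array([x,y,0])+19*R[:,2]
        q,e=ik2(p,R,q,V);d=delta(p0,R0,p,R);print((x,y,l),d[0].round(2),d[1].round(3),'e',round(e*100,1),q.round(2))
E
python3 -c "
from mv import *
rows([(9,-12,36),(18,-25,38),(27,-38,40)])"
```

```text
Traceback (most recent call last):
  File "mv.py", line 11, in rows
    print('clock',s['clock'],'F tester',F.round(1),'handle off',off.round(1),'q',q.round(2),'grip',s['width'].round(1))
                                                                                                   ^^^^^^^^^^^^^^^^
AttributeError: 'float' object has no attribute 'round'
```

```bash
sed -i "s/s\['width'\].round(1)/round(s['width'],1)/" mv.py; python3 -c "
from mv import *
rows([(9,-12,36),(18,-25,38),(27,-38,40)])"
```

```text
clock 8.35 F tester [ 0.4 -0.7  6.7] handle off [-0. -0. -0.] q [ 1.11  0.9  -0.87  2.39  2.51  0.64 -0.4 ] grip 17.4
(9, -12, 36) [-0.8 -1.2  0.5] [-0.001 -0.032  0.003] e 0.0 [ 1.15  0.93 -0.88  2.38  2.55  0.64 -0.4 ]
(18, -25, 38) [-1.61 -2.5   1.01] [-0.001 -0.067  0.003] e 0.0 [ 1.18  0.96 -0.9   2.36  2.6   0.65 -0.39]
(27, -38, 40) [-2.42 -3.8   1.51] [-0.    -0.102  0.003] e 0.0 [ 1.22  0.98 -0.91  2.34  2.65  0.65 -0.38]
```

>>> step_arm(
  commands=[-0.3,-0.48,0.19,0,-0.013,0,0.1,-0.6,-0.95,0.38,0,-0.026,0,0.1,-0.9,-1.43,0.57,0,-0.039,0,0.1,-1.2,-1.9,0.76,0,-0.051,0,0.1,-1.5,-2.38,0.95,0,-0.064,0,0.1,-1.8,-2.85,1.13,0,-0.077,0,0.1,-2.1,-3.32,1.32,0,-0.09,0,0.1],
)

```text
clock: 9.05
eef_pos: [520.4, -279.7, 78.9]
tool_rot: [3.139, 0.685, 3.004]
force: [-1.4, 6.1, 8.8]
width: 17.2
gripper_force: 61.5
```

>>> step_arm(
  commands=[-0.16,-0.24,0.1,0,-0.006,0,0.1,-0.32,-0.48,0.19,0,-0.012,0,0.1,-0.32,-0.48,0.19,0,-0.012,0,0.1,-0.32,-0.48,0.19,0,-0.012,0,0.1],
)

```text
clock: 9.45
eef_pos: [523.4, -286.4, 79.1]
tool_rot: [3.141, 0.697, 3.002]
force: [1.0, 2.7, 4.9]
width: 17.7
gripper_force: 60.2
```

```bash
python3 -c "
from mv import *
d=grab('side','s4')
cv2.imwrite('pics/j4.png',cv2.resize(d['image'][180:310,290:450],None,fx=5,fy=4.5,interpolation=2)[:,:,::-1])
rows([(27,-38,40),(0,-38,34),(-28,-38,28)])"
```

```text
clock 9.5 F tester [0.5 2.  4.8] handle off [ 26.4 -36.3  -0.1] q [ 1.22  0.98 -0.91  2.34  2.65  0.65 -0.38] grip 17.3
(27, -38, 40) [-0.06 -0.18  0.03] [ 0.003 -0.002  0.003] e 0.0 [ 1.22  0.98 -0.91  2.34  2.65  0.65 -0.38]
(0, -38, 34) [ 2.21 -0.17 -1.72] [0.003 0.103 0.003] e 0.0 [ 1.18  0.89 -0.83  2.34  2.54  0.53 -0.35]
(-28, -38, 28) [ 4.56 -0.16 -3.54] [0.003 0.208 0.003] e 0.0 [ 1.12  0.8  -0.73  2.33  2.43  0.4  -0.31]
```

View pics/j4.png

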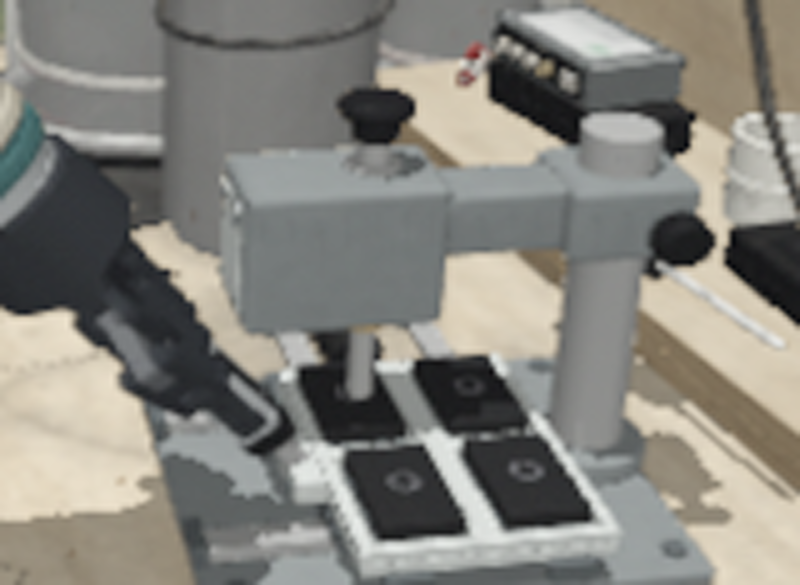

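The near-left pad is under the pin at crop (358,395). The other rings are at (470,385), (526,470) and (404,481). I'll measure the carriage's displacement from those.

```bash
cat > ring.py <<'E'
from mv import *
I={'nl':(563,-219.2),'fl':(618.7,-227.3),'fr':(607.7,-302.8),'nr':(552.2,-294.4)}
def shift(d,uv):
    P=plane(d,list(uv.values()),62)[:,:2]
    for n,p in zip(uv,P): print(n,'carriage shift',((p-np.array(I[n]))@RT[:2,:2]).round(1))
E
python3 -c "
from ring import *
d=np.load('last_side.npz')
shift(d,{n:(u/5-.4+290,v/4.5-.39+180) for n,u,v in (('fl',470,385),('fr',526,470),('nr',404,481))})"
```

```text
fl carriage shift [ 27.  -37.2]
fr carriage shift [ 26.6 -36.6]
nr carriage shift [ 27.3 -36.8]
```

>>> step_arm(
  commands=[-0.08,-0.14,0.06,0,0,0,0.1,-0.08,-0.14,0.06,0,0,0,0.1,-0.08,-0.14,0.06,0,0,0,0.1],
)

```text
clock: 9.8
eef_pos: [524.2, -287.3, 79.1]
tool_rot: [3.14, 0.696, 3.003]
force: [1.1, 4.5, 6.4]
width: 17.2
gripper_force: 60.6
```

>>> step_arm(
  commands=[0.3,0,-0.25,0,0,0,0.1,0.6,0,-0.5,0,0,0,0.1,0.9,0,-0.75,0,0,0,0.1],
)

```text
clock: 10.1
eef_pos: [512.6, -286.7, 79.0]
tool_rot: [-3.141, 0.697, 3.003]
force: [3.7, 2.9, 4.9]
width: 17.3
gripper_force: 60.2
```

```bash
python3 -c "
from mv import *
rows([(0,-38,34),(-15,-38,30),(-28,-38,28)])"
```

```text
clock 10.1 F tester [3.3 3.4 4.9] handle off [ 15.8 -38.1  -0.2] q [ 1.24  0.98 -0.91  2.37  2.67  0.66 -0.38] grip 17.3
(0, -38, 34) [ 1.39  0.01 -1.03] [0.002 0.104 0.004] e 0.0 [ 1.18  0.89 -0.83  2.34  2.54  0.53 -0.35]
(-15, -38, 30) [ 2.68  0.02 -2.02] [0.002 0.174 0.004] e 0.0 [ 1.13  0.83 -0.76  2.33  2.46  0.44 -0.32]
(-28, -38, 28) [ 3.74  0.02 -2.86] [0.002 0.208 0.004] e 0.0 [ 1.12  0.8  -0.73  2.33  2.43  0.4  -0.3 ]
```

>>> step_arm(
  commands=[0.35,0,-0.26,0,0.026,0,0.1,0.7,0,-0.52,0,0.052,0,0.1,1.05,0,-0.78,0,0.078,0,0.1,1.39,0,-1.03,0,0.104,0,0.1,1.7,0,-1.27,0,0.121,0,0.1,2.0,0,-1.5,0,0.14,0,0.1,2.35,0,-1.76,0,0.157,0,0.1,2.68,0,-2.02,0,0.174,0,0.1],
)

```text
clock: 10.9
eef_pos: [478.9, -282.7, 76.7]
tool_rot: [-3.141, 0.521, 3.002]
force: [2.8, 3.3, -1.3]
width: 16.9
gripper_force: 58.9
```

>>> step_arm(
  commands=[0.35,0,-0.28,0,0.012,0,0.1,0.7,0,-0.56,0,0.024,0,0.1,1.06,0,-0.84,0,0.034,0,0.1],
)

```text
clock: 11.2
eef_pos: [463.0, -280.1, 76.8]
tool_rot: [3.139, 0.482, 2.999]
force: [3.6, 3.0, -21.7]
width: 17.4
gripper_force: 58.9
```

>>> step_arm(
  commands=[0,0,0,0,0,0,0.1,0,0,0,0,0,0,0.1,0,0,0,0,0,0,0.1],
)

```text
clock: 11.5
eef_pos: [462.8, -280.0, 76.8]
tool_rot: [3.139, 0.482, 2.999]
force: [-2.0, 3.3, -24.4]
width: 17.7
gripper_force: 58.8
```

```bash
python3 -c "
from mv import *
d=grab('side','s5')
cv2.imwrite('pics/j5.png',cv2.resize(d['image'][180:310,290:450],None,fx=5,fy=4.5,interpolation=2)[:,:,::-1])
rows([(-28,-38,28),(-28,-25,26),(-28,-10,24),(-28,10,24),(-28,38,22),(-28,38,24)])"
```

```text
clock 11.55 F tester [ -1.3   3.7 -26.7] handle off [-30.9 -38.5  -0.1] q [ 1.12  0.8  -0.72  2.33  2.42  0.39 -0.29] grip 17.1
(-28, -38, 28) [-0.28  0.04  0.12] [ 0.003 -0.006  0.   ] e 0.0 [ 1.12  0.8  -0.73  2.33  2.42  0.4  -0.3 ]
(-28, -25, 26) [-0.21  1.34  0.13] [0.003 0.029 0.   ] e 0.0 [ 1.05  0.77 -0.69  2.33  2.36  0.37 -0.29]
(-28, -10, 24) [-0.14  2.84  0.13] [0.003 0.064 0.   ] e 0.0 [ 0.98  0.75 -0.64  2.32  2.29  0.33 -0.28]
(-28, 10, 24) [-0.14  4.84  0.13] [0.003 0.064 0.   ] e 0.0 [ 0.95  0.75 -0.66  2.34  2.28  0.38 -0.31]
(-28, 38, 22) [-0.08  7.64  0.14] [0.003 0.098 0.   ] e 0.0 [ 0.85  0.73 -0.63  2.34  2.19  0.37 -0.31]
(-28, 38, 24) [-0.15  7.64  0.14] [0.003 0.064 0.   ] e 0.0 [ 0.9   0.76 -0.7   2.37  2.26  0.44 -0.36]
```

View pics/j5.png

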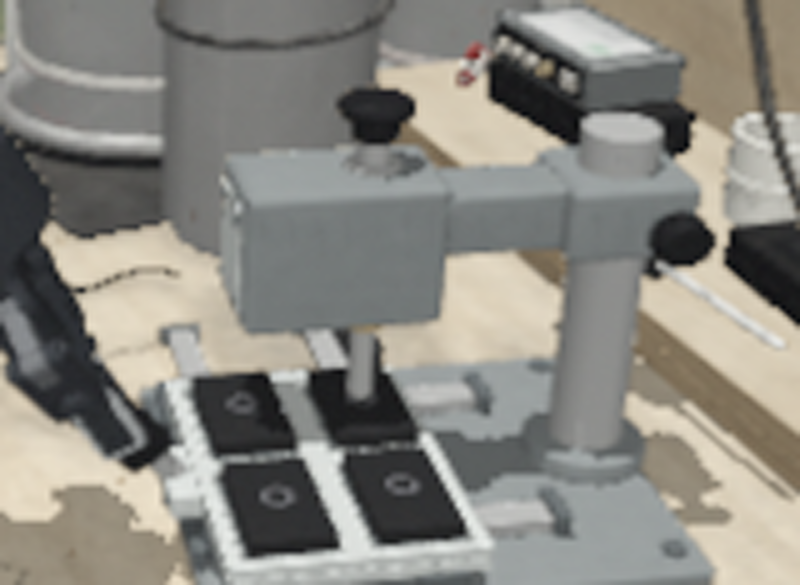

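Far left is under the pin at crop (358,400). The other rings are near left (241,402), far right (403,484) and near right (277,496).

```bash
python3 -c "
from ring import *
d=np.load('last_side.npz')
shift(d,{n:(u/5-.4+290,v/4.5-.39+180) for n,u,v in (('nl',241,402),('fr',403,484),('nr',277,496))})"
```

```text
nl carriage shift [-28.  -35.2]
fr carriage shift [-30.  -38.6]
nr carriage shift [-29.9 -39.3]
```

>>> step_arm(
  commands=[-0.26,0,0.12,0,0,0,0.1,-0.38,0,0.4,0,0,0,0.1,-0.38,0,0.4,0,0,0,0.1],
)

```text
clock: 11.85
eef_pos: [471.5, -281.3, 76.8]
tool_rot: [3.141, 0.488, 3.001]
force: [2.8, 2.6, -22.9]
width: 17.1
gripper_force: 59.9
```

```bash
python3 -c "
from mv import *
rows([(-28,-38,28),(-28,38,24)])"
```

```text
clock 11.85 F tester [  2.4   3.  -22.9] handle off [-22.4 -38.5  -0.2] q [ 1.11  0.8  -0.72  2.32  2.42  0.38 -0.29] grip 17.1
(-28, -38, 28) [ 0.48  0.05 -0.28] [ 0.002 -0.001  0.002] e 0.0 [ 1.12  0.8  -0.73  2.33  2.42  0.4  -0.3 ]
(-28, 38, 24) [ 0.6   7.65 -0.27] [0.002 0.069 0.002] e 0.0 [ 0.91  0.76 -0.71  2.37  2.25  0.44 -0.35]
```

>>> step_arm(
  commands=[0.3,0,0.05,0,0,0,0.1,0.55,0,0.09,0,0,0,0.1,0.55,0,0.09,0,0,0,0.1],
)

```text
clock: 12.15
eef_pos: [470.0, -281.3, 76.6]
tool_rot: [-3.138, 0.495, 3.005]
force: [2.8, 4.4, 4.2]
width: 17.4
gripper_force: 64.0
```

```bash
python3 -c "
from mv import *
rows([(-28,-38,28),(-28,38,24)])"
```

```text
clock 12.15 F tester [2.1 4.8 4.2] handle off [-24.  -38.8  -0.5] q [ 1.12  0.81 -0.73  2.33  2.43  0.4  -0.3 ] grip 17.4
(-28, -38, 28) [ 0.34  0.08 -0.23] [-0.     0.007  0.006] e 0.0 [ 1.12  0.8  -0.73  2.33  2.42  0.4  -0.3 ]
(-28, 38, 24) [ 0.43  7.68 -0.24] [-0.001  0.076  0.006] e 0.0 [ 0.91  0.76 -0.71  2.37  2.25  0.44 -0.35]
```

>>> step_arm(
  commands=[0.18,0,-0.09,0,0,0,0.1,0.35,0,-0.19,0,0,0,0.1,0.53,0,-0.28,0,0,0,0.1,0.71,0,-0.38,0,0,0,0.1],
)

```text
clock: 12.55
eef_pos: [461.8, -280.4, 76.6]
tool_rot: [-3.137, 0.495, 3.005]
force: [3.1, 3.2, 7.3]
width: 17.0
gripper_force: 64.4
```

>>> step_arm(
  commands=[-0.18,0,0.09,0,0,0,0.1,-0.35,0,0.19,0,0,0,0.1,-0.53,0,0.28,0,0,0,0.1,-0.71,0,0.38,0,0,0,0.1],
)

```text
clock: 12.95
eef_pos: [468.9, -281.5, 76.5]
tool_rot: [-3.137, 0.494, 3.005]
force: [-0.7, 2.9, 12.9]
width: 17.2
gripper_force: 65.2
```

>>> step_arm(
  commands=[0.18,0,-0.09,0,0,0,0.1,0.35,0,-0.19,0,0,0,0.1,0.35,0,-0.19,0,0,0,0.1],
)

```text
clock: 13.25
eef_pos: [465.4, -281.0, 76.6]
tool_rot: [-3.137, 0.494, 3.005]
force: [0.3, 4.0, 10.9]
width: 17.1
gripper_force: 64.9
```

```bash
python3 -c "
from mv import *
rows([(-28,-38,28),(-28,-25,26),(-28,0,24),(-28,38,24)])"
```

```text
clock 13.25 F tester [-0.3  4.  10.9] handle off [-28.6 -39.1  -0.5] q [ 1.13  0.81 -0.74  2.34  2.44  0.41 -0.3 ] grip 17.1
(-28, -38, 28) [-0.07  0.11 -0.01] [-0.001  0.006  0.006] e 0.0 [ 1.12  0.8  -0.73  2.33  2.42  0.4  -0.3 ]
(-28, -25, 26) [-0.01  1.41 -0.02] [-0.001  0.041  0.006] e 0.0 [ 1.05  0.77 -0.69  2.33  2.36  0.37 -0.29]
(-28, 0, 24) [ 0.04  3.91 -0.02] [-0.001  0.076  0.006] e 0.0 [ 0.96  0.75 -0.65  2.33  2.28  0.36 -0.29]
(-28, 38, 24) [ 0.02  7.71 -0.03] [-0.001  0.076  0.006] e 0.0 [ 0.9   0.76 -0.7   2.37  2.26  0.44 -0.36]
```

>>> step_arm(
  commands=[0,0.8,0,0,0.008,0,0.1,0,1.6,0,0,0.016,0,0.1,0,2.4,0,0,0.024,0,0.1,0,3.2,0,0,0.032,0,0.1,0,4.0,0,0,0.04,0,0.1,0,4.8,0,0,0.05,0,0.1,0,5.6,0,0,0.06,0,0.1,0,6.4,0,0,0.07,0,0.1],
)

```text
clock: 14.05
eef_pos: [474.0, -221.5, 75.8]
tool_rot: [-3.132, 0.424, 3.001]
force: [-0.4, -6.4, 2.7]
width: 17.1
gripper_force: 63.2
```

>>> step_arm(
  commands=[0,0.5,0,0,0,0,0.1,0,1.0,0,0,0,0,0.1,0,1.4,0,0,0,0,0.1],
)

```text
clock: 14.35
eef_pos: [476.1, -207.0, 75.8]
tool_rot: [-3.133, 0.425, 3.001]
force: [-0.4, -6.7, 9.6]
width: 17.0
gripper_force: 64.2
```

>>> step_arm(
  commands=[0,0,0,0,0,0,0.1,0,0,0,0,0,0,0.1],
)

```text
clock: 14.55
eef_pos: [476.1, -205.4, 75.8]
tool_rot: [-3.135, 0.425, 3.003]
force: [-0.1, -1.6, 8.5]
width: 17.3
gripper_force: 64.3
```

```bash
python3 -c "
from mv import *
d=grab('side','s6')
cv2.imwrite('pics/j6.png',cv2.resize(d['image'][180:310,290:450],None,fx=5,fy=4.5,interpolation=2)[:,:,::-1])
rows([(-28,38,24),(-10,38,29),(0,38,33),(27,38,40)])"
```

```text
clock 14.6 F tester [ 0.3 -1.8  9.7] handle off [-27.6  37.3  -0.7] q [ 0.91  0.77 -0.71  2.37  2.26  0.46 -0.36] grip 17.7
(-28, 38, 24) [ 0.02  0.07 -0.08] [-0.004  0.006  0.004] e 0.0 [ 0.9   0.76 -0.7   2.37  2.25  0.44 -0.35]
(-10, 38, 29) [-1.79  0.07  0.65] [-0.004 -0.082  0.004] e 0.0 [ 0.96  0.83 -0.8   2.39  2.38  0.57 -0.43]
(0, 38, 33) [-2.83  0.07  1.05] [-0.004 -0.151  0.004] e 0.0 [ 1.    0.88 -0.85  2.42  2.47  0.68 -0.48]
(27, 38, 40) [-5.52  0.06  2.11] [-0.004 -0.274  0.005] e 0.0 [ 1.03  0.98 -0.91  2.43  2.62  0.84 -0.53]
```

View pics/j6.png

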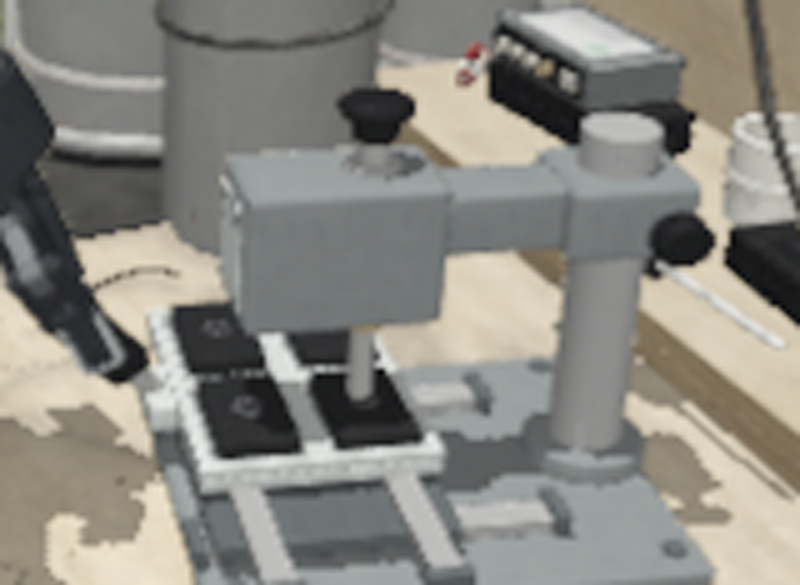

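Far right is under the pin at crop (360,400). The near-left ring is at (217,328) and the near-right ring at (246,407). Next is near right.

>>> step_arm(
  commands=[-0.45,0.02,0.16,0,-0.021,0,0.1,-0.9,0.04,0.33,0,-0.041,0,0.1,-1.35,0.05,0.5,0,-0.062,0,0.1,-1.79,0.05,0.65,0,-0.082,0,0.1],
)

```text
clock: 15.0
eef_pos: [492.9, -207.6, 76.3]
tool_rot: [-3.136, 0.504, 3.001]
force: [-3.7, -2.8, 7.3]
width: 17.7
gripper_force: 65.0
```

```bash
python3 -c "
from mv import *
rows([(0,38,33),(13,38,38),(18,38,40),(28,38,40)])"
```

```text
clock 15.0 F tester [-3.3 -3.3  7.3] handle off [-12.   37.5  -0.9] q [ 0.96  0.83 -0.8   2.39  2.38  0.58 -0.43] grip 17.7
(0, 38, 33) [-1.23  0.05  0.5 ] [-0.004 -0.072  0.002] e 0.0 [ 1.    0.88 -0.86  2.42  2.47  0.68 -0.48]
(13, 38, 38) [-2.53  0.05  1.11] [-0.004 -0.16   0.002] e 0.0 [ 1.03  0.96 -0.9   2.45  2.58  0.81 -0.53]
(18, 38, 40) [-3.03  0.05  1.34] [-0.004 -0.194  0.003] e 0.3 [ 1.18  1.17 -1.21  2.45  2.39  1.03 -0.21]
(28, 38, 40) [-3.91  0.05  1.82] [-0.004 -0.194  0.003] e 0.0 [ 1.17  1.17 -1.21  2.43  2.38  1.02 -0.2 ]
```

```bash
python3 -c "
from mv import *
rows([(5,38,33),(15,38,35),(22,38,36.5),(28,38,38)])"
```

```text
clock 15.0 F tester [-3.3 -3.3  7.3] handle off [-12.   37.5  -0.9] q [ 0.96  0.83 -0.8   2.39  2.38  0.58 -0.43] grip 17.7
(5, 38, 33) [-1.66  0.06  0.74] [-0.004 -0.072  0.002] e 0.0 [ 1.    0.88 -0.85  2.41  2.47  0.67 -0.48]
(15, 38, 35) [-2.61  0.05  1.22] [-0.004 -0.107  0.002] e 0.0 [ 1.    0.91 -0.87  2.41  2.51  0.71 -0.49]
(22, 38, 36.5) [-3.27  0.05  1.55] [-0.004 -0.133  0.002] e 0.0 [ 1.01  0.93 -0.88  2.41  2.54  0.75 -0.5 ]
(28, 38, 38) [-3.84  0.05  1.83] [-0.004 -0.16   0.002] e 0.0 [ 1.02  0.95 -0.89  2.41  2.57  0.78 -0.51]
```

>>> step_arm(
  commands=[-0.55,0.03,0.25,0,-0.024,0,0.1,-1.1,0.05,0.5,0,-0.048,0,0.1,-1.66,0.05,0.74,0,-0.072,0,0.1,-2.13,0.05,0.98,0,-0.09,0,0.1,-2.61,0.05,1.22,0,-0.107,0,0.1],
)

```text
clock: 15.5
eef_pos: [519.8, -210.6, 77.3]
tool_rot: [-3.137, 0.608, 3.001]
force: [-9.3, -3.3, 10.6]
width: 16.9
gripper_force: 66.5
```

```bash
python3 -c "
from mv import *
rows([(22,38,36.5),(28,38,38)])"
```

```text
clock 15.5 F tester [-8.7 -4.6 10.6] handle off [13.4 38.4 -0.9] q [ 1.    0.91 -0.87  2.41  2.5   0.72 -0.49] grip 16.9
(22, 38, 36.5) [-0.81 -0.03  0.42] [-0.003 -0.029  0.002] e 0.0 [ 1.01  0.93 -0.88  2.41  2.53  0.75 -0.5 ]
(28, 38, 38) [-1.36 -0.03  0.76] [-0.003 -0.056  0.002] e 0.0 [ 1.02  0.95 -0.89  2.41  2.57  0.78 -0.51]
```

>>> step_arm(
  commands=[-0.4,-0.01,0.22,0,-0.019,0,0.1,-0.8,-0.02,0.45,0,-0.038,0,0.1,-1.25,-0.03,0.7,0,-0.056,0,0.1,-1.25,-0.03,0.7,0,-0.056,0,0.1,-1.25,-0.03,0.7,0,-0.056,0,0.1],
)

```text
clock: 16.0
eef_pos: [534.7, -212.8, 78.0]
tool_rot: [-3.139, 0.663, 3.0]
force: [0.4, -4.8, -1.4]
width: 17.4
gripper_force: 64.8
```

```bash
python3 -c "
from mv import *
d=grab('side','s7')
cv2.imwrite('pics/j7.png',cv2.resize(d['image'][180:310,290:450],None,fx=5,fy=4.5,interpolation=2)[:,:,::-1])
rows([(28,38,38)])"
```

```text
clock 16.05 F tester [ 1.6 -4.4 -1.7] handle off [27.7 38.4 -0.8] q [ 1.01  0.96 -0.89  2.41  2.57  0.79 -0.51] grip 17.5
(28, 38, 38) [-0.08 -0.03 -0.04] [-0.002 -0.001  0.001] e 0.0 [ 1.02  0.95 -0.89  2.41  2.57  0.78 -0.51]
```

View pics/j7.png

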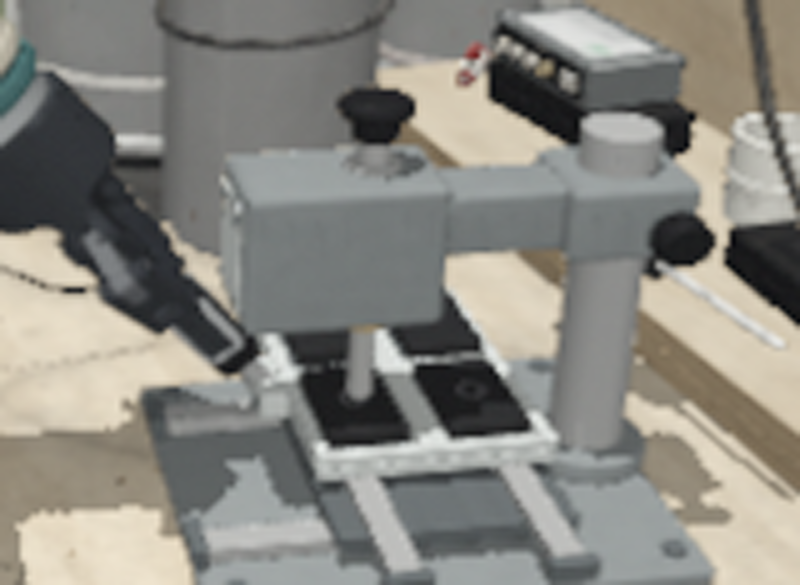

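Near right is under the pin at crop (358,398), and the far-right ring is at (472,390). Near right dragged 8.7 N, against about 3 N for the others, so it's the gripping pad.

```bash
python3 -c "
from ring import *
d=np.load('last_side.npz')
shift(d,{'fr':(472/5-.4+290,390/4.5-.39+180)})
d=np.load('last_top.npz')"
```

```text
fr carriage shift [26.5 34.3]
```

>>> step_arm(
  commands=[0.02,0,-0.01,0,0,0,0.2,0,0,0,0,0,0,0.25,0,0,0,0,0,0,0.35,0,0,0,0,0,0,0.4,0,0,0,0,0,0,0.4,0,0,0,0,0,0,0.4],
)

```text
clock: 16.65
eef_pos: [535.0, -210.1, 78.4]
tool_rot: [3.142, 0.663, 3.003]
force: [-1.2, -0.4, 0.6]
width: 34.4
gripper_force: 0.0
```

```bash
python3 -c "
from mv import *
d=grab('side','s8')
g0=cv2.imread('pics/s7.png').astype(int);g1=cv2.imread('pics/s8.png').astype(int)
print('diff plate',abs(g0-g1)[262:290,350:402].mean(), abs(g0-g1)[262:290,350:402].max())
t,sft=cv2.phaseCorrelate(*[g[258:290,350:402].mean(2) for g in(g0,g1)]),0;print(t)
rows([(28,38,38)])
s=ctrl.read_state();R0=Ro.from_euler('xyz',s['tool_rot']).as_matrix()
for b in(40,90,140):
    R=tool(36)@flip;p=s['eef_pos']-b*R0[:,2]
    q,e=ik2(p,R,s['qpos'],V);print(b,q.round(2),e,delta(s['eef_pos'],R0,p,R))
"
```

```text
diff plate 1.8543956043956045 44
((-0.06549425397992081, -0.09148406731570091), 0.9415361788780401)
clock 16.7 F tester [-0.4 -0.  -0.2] handle off [27.6 40.7 -0.5] q [ 1.01  0.96 -0.89  2.41  2.57  0.78 -0.51] grip 34.3
(28, 38, 38) [-0.07 -0.28 -0.01] [ 0.003 -0.     0.004] e 0.0 [ 1.02  0.95 -0.89  2.41  2.57  0.78 -0.51]
40 [ 1.03  0.84 -0.9   2.44  2.49  0.68 -0.51] 1.2792851196951772e-05 (array([-0., -0., -4.]), array([0.0026, 0.0346, 0.0036]))
90 [ 1.24  0.85 -1.23  2.45  2.13  0.73 -0.16] 0.05856393043540861 (array([-0.,  0., -9.]), array([0.0026, 0.0346, 0.0036]))
140 [ 1.33  0.67 -1.23  2.45  2.01  0.53 -0.09] 0.11405541760485491 (array([  0.,   0., -14.]), array([0.0026, 0.0346, 0.0036]))
```

Run:
```python
from mv import *
d=np.load('last_side.npz')
def ring(f,u,v,r=4):
    g=cv2.imread('pics/%s.png'%f).mean(2);u0,v0=int(round(u)),int(round(v))
    w=g[v0-r:v0+r+1,u0-r-1:u0+r+2];w=np.clip(w-np.median(w)-8,0,60)
    yy,xx=np.mgrid[v0-r:v0+r+1,u0-r-1:u0+r+2];return (w*xx).sum()/w.sum(),(w*yy).sum()/w.sum()
A={}
for n,u,v in(('nl',346,260),('fl',368.5,258),('fr',378,276),('nr',354,278)): A[n]=plane(d,[ring('side0',u,v)],62)[0]
print({k:a.round(1) for k,a in A.items()}, np.mean(list(A.values()),0))
def chk(f,L):
    for n,u,v in L: 
        c=ring(f,u,v);print(f,n,np.round(c,1),((plane(d,[c],62)[0]-A[n])@RT).round(1))
chk('s4',[('fl',383.6,265.2),('fr',394.8,284),('nr',370.4,286.5)])
chk('s5',[('nl',337.8,269),('fr',370.2,287.2),('nr',345,289.8)])
chk('s6',[('nl',333,252.5),('nr',338.8,270)])
chk('s7',[('fr',384,266.3)]);chk('s8',[('fr',384,266.3)])
g=cv2.imread('pics/s8.png').mean(2).astype(int);print(g[258:274,372:396])
# plate: bright low-saturation pixels at plate height, near edge in tester y
for f in('s6','s8'):
    im=cv2.imread('pics/%s.png'%f).astype(int)
```

```text
{'nl': array([ 562.8, -219.3,   62. ]), 'fl': array([ 611.4, -224.1,   62. ]), 'fr': array([ 606.5, -303.2,   62. ]), 'nr': array([ 552., -295.,   62.])} [ 583.16124904 -260.36982057   62.        ]
s4 fl [386.  263.7] [ 42.3 -34.3   0. ]
s4 fr [395.1 283.9] [ 28.7 -35.5   0. ]
s4 nr [370.5 286.7] [ 27.5 -36.8   0. ]
s5 nl [337.4 269.3] [-29.  -36.6   0. ]
s5 fr [369.9 287.3] [-29.5 -38.4   0. ]
s5 nr [345.  289.9] [-29.8 -38.9   0. ]
s6 nl [335.4 250.7] [-15.9  46.7   0. ]
s6 nr [338.2 270. ] [-27.9  37.1   0. ]
s7 fr [385.9 265.8] [32.7 36.2  0. ]
s8 fr [385.6 266. ] [31.9 35.5  0. ]
[[ 37  36  37  37  37  38  36  34  64  73 102 113 113 149 145 205 226 211
  194 188 186 185 186 191]
 [118 150 131 110 138 126 110 115 107 102 122 124 118 154 144 180 215 217
  193 180 180 177 177 178]
 [160 154 134 111 141 128 112 119 100  87  86  67  51  50  50 107 179 214
  213 184 163 161 162 150]
 [165  58  27  29  29  29  29  29  37  41  41  40  41  40  41  40  87 205
  230 202 165 157 157 138]
 [143  49  28  28  29  28  28  28  28  27  28  30  28  27  29  28  28 170
  216 196 160 156 158 151]
 [1
[... 408 characters left out ...]
30  86  36  27  29  30  28  29  42  47  49  41  47  50  38  30  28
   29  28  98 134 145 150]
 [140 140 125  72  27  28  30  28  28  28  35  49  45  45  37  29  28  29
   28  29  47 106 136 144]
 [140 141 142  98  37  30  29  28  29  29  28  30  29  27  36  40  39  39
   39  41  40  64 126 146]
 [139 140 141 126  75  28  29  30  27  28  28  28  28  30  44  50  49  49
   49  50  50  49 107 137]
 [139 140 140 142 103  42  28  30  28  28  28  28  28  29  44  50  50  50
   50  51  49  50  63 145]
 [138 140 140 140 128  80  26  28  30  36  39  40  40  40  47  52  50  49
   49  49  49  50  51 136]
 [131 139 139 140 143 103  42  33  39  46  50  50  49  50  52  53  53  51
   51  51  49  47  45  65]]
```

```bash
cat > p.py <<'E'
from mv import *
s=ctrl.read_state();R0=Ro.from_euler('xyz',s['tool_rot']).as_matrix()
def path(L,q=None):
    q=s['qpos'] if q is None else q
    print('F',s['force'].round(1),'T',((s['eef_pos']-PIN)@RT).round(1),s['qpos'].round(2),s['clock'])
    for x,y,z,l in L:
        R=tool(l)@flip;p=W([x,y,z]);q,e=ik2(p,R,q,V);d=delta(s['eef_pos'],R0,p,R)
        print((x,y,z,l),d[0].round(2),d[1].round(3),'e',round(e*100,1),q.round(2))
E
python3 - <<'E'
from p import *
T=(s['eef_pos']-PIN)@RT;x,y,z=T
path([(x-24,y,z+32,36),(x-40,y,z+80,34),(x-50,y,z+140,34),(x-40,0,300,34),(0,0,300,34),(8,0,240,34),(8,0,230,30),(6,0,230,20),(4,0,230,10)])
E
```

```text
F [-0.4  0.  -0.2] T [-57.6  41.9  78.3] [ 1.01  0.96 -0.89  2.41  2.57  0.78 -0.51] 16.7
(np.float64(-81.56909728642093), np.float64(41.890669487467164), np.float64(110.29977963417332), 36) [-0.08  0.01 -4.  ] [0.003 0.035 0.004] e 0.0 [ 1.03  0.83 -0.9   2.44  2.49  0.68 -0.51]
(np.float64(-97.56909728642093), np.float64(41.890669487467164), np.float64(158.29977963417332), 34) [-1.77  0.02 -8.77] [0.002 0.07  0.004] e 0.0 [ 1.05  0.65 -0.88  2.42  2.37  0.47 -0.47]
(np.float64(-107.56909728642093), np.float64(41.890669487467164), np.float64(218.29977963417332), 34) [ -4.68   0.02 -14.11] [0.002 0.07  0.004] e 0.0 [ 1.09  0.45 -0.85  2.38  2.21  0.25 -0.35]
(np.float64(-97.56909728642093), 0, 300, 34) [-10.48  -4.17 -19.95] [0.002 0.07  0.004] e 0.0 [ 1.47  0.43 -1.23  2.2   0.99  0.31  0.94]
(0, 0, 300, 34) [-18.17  -4.22 -13.94] [0.002 0.07  0.004] e 0.0 [ 1.23  0.54 -1.11  2.01  1.05  0.44  0.88]
(8, 0, 240, 34) [-15.1   -4.22  -8.72] [0.002 0.07  0.004] e 0.0 [ 1.11  0.61 -0.96  2.06  1.38  0.35  0.57]
(8, 0, 230, 30) [-14.49  -4.22  -7.93] [0.002 0.139 0.004] e 0.0 [ 1.12  0.66 -1.03  2.01  1.23  0.47  0.72]
(6, 0, 230, 20) [-14.33  -4.22  -8.06] [0.002 0.314 0.004] e 0.0 [ 1.1   0.73 -1.13  1.85  0.98  0.77  0.96]
(4, 0, 230, 10) [-14.17  -4.22  -8.18] [0.002 0.488 0.004] e 0.0 [ 1.03  0.79 -1.13  1.69  0.86  1.02  1.08]
```

>>> step_arm(
  commands=[0,-0.25,0,0,0,0,0.5,0,-0.25,0,0,0,0,0.5,0,-0.25,-1.3,0,0.01,0,0.5,0,-0.25,-2.6,0,0.02,0,0.5,-0.1,-0.25,-4,0,0.035,0,0.5,-0.9,-0.25,-6.4,0,0.05,0,0.5,-1.8,-0.25,-8.8,0,0.07,0,0.5,-3.2,-0.25,-11.4,0,0.07,0,0.5,-4.7,-0.25,-14.1,0,0.07,0,0.3,-4.7,-0.25,-14.1,0,0.07,0,0],
)

```text
clock: 17.7
eef_pos: [486.7, -208.6, 222.6]
tool_rot: [-3.131, 0.6, 3.005]
force: [-0.4, -0.6, -0.1]
width: 14.5
gripper_force: 0.0
```

Run:
```python
d0=None
from p import *
d=grab('side','s9')
g0=cv2.imread('pics/s8.png').mean(2);g1=cv2.imread('pics/s9.png').mean(2)
print(cv2.phaseCorrelate(g0[258:290,350:402],g1[258:290,350:402]))
path([(-97,38,250,34),(-90,0,290,32),(-45,0,300,30),(0,0,300,25),(4,0,270,20),(4,0,245,20)])
```

```text
((-0.018194585046629186, -0.028206718637914463), 1.0003982993611256)
F [-0.4 -0.6 -0.1] T [-105.6   36.7  222.6] [ 1.09  0.45 -0.84  2.37  2.22  0.24 -0.34] 17.7
(-97, 38, 250, 34) [-2.26  0.11 -1.77] [-0.007  0.006  0.006] e 0.0 [ 1.21  0.44 -1.01  2.31  1.67  0.25  0.19]
(-90, 0, 290, 32) [-5.07 -3.73 -4.65] [-0.007  0.041  0.006] e 0.0 [ 1.43  0.47 -1.23  2.18  1.02  0.38  0.91]
(-45, 0, 300, 30) [-9.35 -3.74 -2.94] [-0.007  0.076  0.006] e 0.0 [ 1.33  0.54 -1.23  2.04  0.95  0.53  0.96]
(0, 0, 300, 25) [-13.07  -3.74  -0.4 ] [-0.007  0.163  0.005] e 0.0 [ 1.2   0.62 -1.21  1.86  0.89  0.73  1.04]
(4, 0, 270, 20) [-11.7   -3.72   2.3 ] [-0.007  0.251  0.005] e 0.0 [ 1.13  0.68 -1.16  1.81  0.88  0.82  1.05]
(4, 0, 245, 20) [-10.29  -3.7    4.37] [-0.007  0.251  0.005] e 0.0 [ 1.11  0.7  -1.13  1.84  0.93  0.77  1.  ]
```

The carriage hasn't moved since I let go, so the pad holds it. Next I'll go over the knob with the fingers shut.

>>> step_arm(
  commands=[-2.3,0,-1.8,0,0.006,0,0,-3.7,-1.8,-3.2,0,0.02,0,0,-5.1,-3.7,-4.65,0,0.04,0,0,-7.2,-3.7,-3.8,0,0.058,0,0,-9.3,-3.7,-2.9,0,0.076,0,0,-11.2,-3.7,-1.6,0,0.12,0,0,-13.1,-3.7,-0.4,0,0.163,0,0,-13.1,-3.7,-0.4,0,0.163,0,0,-13.1,-3.7,-0.4,0,0.163,0,0],
)

```text
clock: 18.65
eef_pos: [585.8, -257.2, 292.8]
tool_rot: [3.138, 0.428, 3.001]
force: [-0.8, 0.8, -0.9]
width: 0.1
gripper_force: 0.0
```

Run:
```python
from p import *
print(s['width'])
path([(3,0,280,10),(3,0,260,8),(2,0,240,5),(2,0,222,5)])
d=grab('top');C=cloud(d);g=d['image'].max(2);P=(C-PIN)@RT
m=(g<70)&(P[...,2]>226)&(P[...,2]<242)&(abs(P[...,0])<40)&(abs(P[...,1])<40);print(m.sum(),P[m].mean(0),P[m].min(0),P[m].max(0))
t=np.load('last_side.npz')
d=ctrl.get_image('side');P=(cloud(d)-PIN)@RT;g=d['image'].max(2)
m=(g<70)&(P[...,2]>215)&(P[...,2]<240)&(abs(P[...,0])<40)&(abs(P[...,1])<40);print(m.sum(),P[m].mean(0),P[m].min(0),P[m].max(0))
```

```text
0.10417092427807303
F [-0.8  0.8 -0.9] T [ -0.5   2.7 292.8] [ 1.17  0.61 -1.15  1.87  0.85  0.7   1.07] 18.65
(3, 0, 280, 10) [ 0.21 -0.28  1.31] [0.004 0.253 0.003] e 0.0 [ 1.03  0.71 -1.12  1.63  0.74  1.07  1.18]
(3, 0, 260, 8) [ 1.04 -0.28  3.13] [0.004 0.288 0.003] e 0.0 [ 1.    0.74 -1.09  1.62  0.75  1.09  1.17]
(2, 0, 240, 5) [ 1.96 -0.29  4.91] [0.004 0.341 0.003] e 0.0 [ 0.97  0.78 -1.07  1.6   0.75  1.12  1.17]
(2, 0, 222, 5) [ 2.71 -0.29  6.54] [0.004 0.341 0.003] e 0.0 [ 0.96  0.79 -1.05  1.62  0.77  1.09  1.15]
126 [ -5.37563019   2.586309   233.32612666] [-18.37234055 -12.48049776 227.34678991] [ 13.35880141  17.38113843 237.13134677]
123 [ -3.85341705  -9.29925087 228.53936337] [-17.52048408 -19.94834194 215.53590836] [ 13.06297342   4.44049804 234.63770444]
```

>>> step_arm(
  commands=[0.2,-0.2,0.6,0,0.13,0,0,0.3,-0.28,1.2,0,0.25,0,0,1.1,-0.28,3.1,0,0.29,0,0,2.1,-0.28,4.8,0,0.341,0,0,2.1,-0.28,4.8,0,0.341,0,0,2.1,-0.28,4.8,0,0.341,0,0],
)

```text
clock: 19.35
eef_pos: [585.1, -260.6, 242.0]
tool_rot: [-3.141, 0.088, 3.002]
force: [0.3, -0.1, 0.4]
width: 0.5
gripper_force: 0.0
```

Run:
```python
from p import *
path([(0,1,236,5),(0,1,228,5),(0,1,224,5),(0,1,218,5)])
```

```text
F [ 0.3 -0.1  0.4] T [ -0.8  -0.8 242. ] [ 0.97  0.77 -1.07  1.6   0.75  1.12  1.17] 19.35
(0, 1, 236, 5) [-0.02  0.18  0.6 ] [-0.001  0.001  0.004] e 0.0 [ 0.97  0.78 -1.06  1.61  0.76  1.11  1.16]
(0, 1, 228, 5) [0.04 0.18 1.4 ] [-0.001  0.001  0.004] e 0.0 [ 0.97  0.78 -1.06  1.62  0.76  1.1   1.15]
(0, 1, 224, 5) [0.08 0.18 1.8 ] [-0.001  0.001  0.004] e 0.0 [ 0.96  0.79 -1.05  1.62  0.77  1.09  1.15]
(0, 1, 218, 5) [0.13 0.18 2.39] [-0.001  0.001  0.004] e 0.0 [ 0.96  0.79 -1.05  1.63  0.78  1.08  1.14]
```

>>> step_arm(
  commands=[0,0.15,0.4,0,0,0,0,0,0.15,0.8,0,0,0,0,0,0.15,1.1,0,0,0,0,0.05,0.15,1.4,0,0,0,0,0.05,0.15,1.6,0,0,0,0,0.05,0.15,1.6,0,0,0,0],
)

```text
clock: 19.95
eef_pos: [587.0, -259.5, 227.2]
tool_rot: [-3.14, 0.089, 3.001]
force: [-3.2, 0.2, 7.1]
width: -0.1
gripper_force: 4.0
```

>>> step_arm(
  commands=[0,0,0.15,0,0,0,0,0,0,0.3,0,0,0,0,0,0,0.3,0,0,0,0],
)

```text
clock: 20.25
eef_pos: [587.3, -259.6, 225.9]
tool_rot: [-3.139, 0.09, 3.001]
force: [-6.4, -0.5, 16.5]
width: 0.2
gripper_force: 8.2
```

>>> step_arm(
  commands=[0,0,0.1,0,0,0,0,0,0,0.1,0,0,0,0],
)

```text
clock: 20.45
eef_pos: [587.4, -259.6, 225.8]
tool_rot: [-3.139, 0.09, 3.001]
force: [-9.2, 0.2, 20.9]
width: 0.1
gripper_force: 10.7
```

>>> step_arm(
  commands=[0,0,-0.7,0,0,0,0,0,0,-1.4,0,0,0,0,0,0,-4,0,0,0,0,0,0,-8,0,0,0,0,0,0,-8,0,0,0,0,0,0,-8,0,0,0,0],
)

```text
clock: 21.05
eef_pos: [580.7, -258.7, 302.7]
tool_rot: [-3.14, 0.09, 3.001]
force: [-0.9, -0.8, -1.3]
width: -0.4
gripper_force: 0.0
```

Run:
```python
from p import *
d=grab('side','s10')
g0=cv2.imread('pics/s8.png').mean(2);g1=cv2.imread('pics/s10.png').mean(2)
print(cv2.phaseCorrelate(g0[258:290,350:402],g1[258:290,350:402]),cv2.phaseCorrelate(g0[200:215,352:380],g1[200:215,352:380]))
path([])
```

```text
((-0.08642333779413391, -0.009607281298027459), 0.7598670478785143) ((-0.21214047843150752, 0.4738511294397796), 1.0222005915601389)
F [-0.9 -0.8 -1.3] T [ -5.4   0.5 302.7] [ 1.    0.71 -1.11  1.54  0.68  1.22  1.23] 21.05
```

```bash
python3 -c "
from cell import ctrl
print(ctrl.finish_job())"
```

```text
the job is handed in; nothing more can be done
None
```

I felt all four pads in the order asked, and the near-right one grips (about 8.7 N of drag against roughly 3 N for the others); let go, it held the carriage with its ring under the pin, I pushed the knob fully down to mark it, and the job is handed in.

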